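# Tip the dead batteries through the sprung flap

## Robot

A 6-joint arm with a two-finger parallel gripper is mounted at the origin on the work surface. World frame = base frame: x ahead of the robot, y to its left, z up, the work surface at z = 0. Lengths are in m, angles in rad, forces in N, time in s.
With the tool pointing down it reaches from about 0.375 to 0.975 m from the base axis. Payload 3.8 kg.
Tool frame: the origin (TCP) lies on the mounting face of the last link; the fingertips stand 166 mm ahead of it and the grasp point (between the pads) lies 147 mm ahead of it (grasp_offset is the z of the grasp point in the tool frame, in m); z points along the fingers, x is the direction in which the jaws open and shut, and the axes are right-handed (so a half turn about z gives the same grasp; the last joint's range is limited). The gripper opens to 88 mm and grips with 3 to 60 N. Pads are 18 mm wide; open, the fingers measure 123 mm over their backs; the gripper's body (75 mm by 187 mm) begins 45 mm behind the grasp point.
Start: joints at [1.228, 0.264, 1.604, -0, 1.274, -0.037], TCP at [0.203, 0.644, 0.405] pointing down, gripper open.
Joint ranges: [-2.63, 2.63], [-0.94, 2.18], [0.31, 2.57], [-1.31, 4.45], [0, 2.66], [-2.55, 2.55]. Speed limits (rad/s): [2.57, 2.57, 3.14, 3.14, 3.14, 3.14].

## Interface

Orientations are given as a 3x3 rotation matrix whose columns are the frame's x, y, z axes.
In Python, from rig import sense, get_image, camera_params, hand_in, grasp_offset gives the robot as it stands. The module is installed in compiled form; this text tells all that it offers.
- The arm moves only by the shell command python3 -m jog 'ROWS' [FORCE]. ROWS is JSON, a list of rows, each a list of 3 entries, a list of its own where there are three numbers: the shift along the tool's x, y, z in m, then the turn, a rotation vector about the tool's x, y, z in rad, then the opening, from 0 (shut) to 1 (fully open). In form: [[[x, y, z], [rx, ry, rz], gripper], ...]. A call has exactly 10 rows; each row is the pose to reach, as a shift and turn from the pose commanded when the call began, along the tool's axes at that moment; what a row does not reach only later rows make up. A row lasts 1/8 s, in which the tool goes at most 62.5 mm and 10.7 degrees, less where a joint would pass 70% of its speed; a pose out of reach is approached as far as the arm can. A call with a gripper value outside its range is refused whole. The fingers move at their own pace and stop on an object; FORCE is the grip in N (left out, the last holds). Time passes only in rows, so rows that repeat a pose let the fingers close, or fill a call up. It gives the time, the measured TCP pose, the force and the opening at its end, in the units of the state.
- sense(): the state, without advancing time (a new reading comes with each control period).
- get_image(name): name is "scene" or "top" or "wrist"; returns the picture (400x640x3 uint8, blue, green, red); there is no depth.
- camera_params(name): a dict with "fx", "fy", "cx", "cy" (pixels), "T" (4x4, takes a point from camera to world coordinates). Camera axes: x right, y down, z forward; pixel columns grow to the right and rows downward; lengths in m; the calibration is good to about 2 mm. A picture is of the moment at which its call begins: read the wrist's pose just before it. camera_params takes no time and is no camera call; for the wrist camera it gives the pose at the moment of the call.
- hand_in(): hands the job in, once; it reports no verdict.
The state is a dict: "t": time; "joints": joint angles; "dq": joint speeds; "joint_efforts": joint torques, N m; "ee_pos": TCP position; "tcp_rot": TCP orientation; "wrist_force": force on the tool from outside, world axes, zero at the start; "wrist_torque": the same for the moment, N m; "opening": finger opening in m.
Only numpy, scipy, OpenCV 4.12 (cv2) and the standard library are available. Lean on these libraries where they do the work, as an engineer would, in place of code of your own. Each camera call takes 0.05 s, during which the arm holds its last target.

## Task

Put the dead battery that lies on the bench into the red hand scoop with the other two, then carry the scoop to the yellow collection bin, push the bin's sprung steel flap open with the scoop's lip (not with the gripper) and tip all three batteries in so that none is left outside. Put the empty scoop back on its green pad, flat, central and lengthwise as it lay (either way round), let the flap shut, and do not disturb the other things on the bench.

Things in the scene. Friction and masses are not known exactly. Their poses are not given: they have to be found in the camera images.
- scoop: Red open hand scoop, 190 long (x) x 106 wide (y), about 0.22 kg empty. Origin: centre of its underside; x points to the open front end (the lip), z up. Floor 3 thick; side walls 3 thick, 22 high, only 11 high over the last 45 at the front; rear wall 25 high; no front wall. Slick inside: batteries begin to slide at a tilt of about 13 to 20 degrees.
- scoop_lip (a point): Middle of the scoop's front lip at its underside, 95 ahead of the scoop's origin; axes as the scoop.
- scoop_grip (a point): Grip point in the scoop's black upright handle fin, 50 behind the scoop's origin, 48 above its underside; axes as the scoop. The fin is 14 thick (y), runs from x=-95 to x=-25 of the scoop and from 27 to 65 above its underside. Pinch it from above across its thickness, firmly (40 N or more): the centre of mass lies about 45 ahead. The grip may lean along x.
- pad: Green rubber parking pad fixed on the bench, 220 long (x) x 135 wide (y) x 3 thick; origin at the centre of its underside. The scoop starts on it, roughly central and lengthwise.
- cell_a: Dead flat battery, black with a grey face and a copper end, 80 (x) x 38 (y) x 8 thick, 55 g; origin at the centre of its underside. It starts lying in the rear of the scoop, crosswise, under the handle fin.
- cell_b: A second such battery, lying crosswise in the scoop just ahead of cell_a. The front half of the scoop's floor, from x=+5 to the lip, is free.
- cell_c: The third such battery (80 x 38 x 8, origin at the centre of its underside), lying flat on the bench; slick, can be picked up from above across its 38 mm width by the fingertips.
- bin: Yellow steel collection bin fixed on the bench, 260 deep (x) x 200 wide (y) x 205 high, walls 5; origin at the centre of its underside. Its front faces -x: an upright wall 128 high at x=-130, above it a blue-framed face sloping back at 45 degrees up to x=-57, z=204, filled by the steel flap; from there back a closed top. The opening under the flap is 140 wide.
- flap_hinge (a point): Middle of the flap's hinge line, at the low front edge of the sloping face: x=-128, z=133 in the bin's frame; axes as the bin. The hinge runs along the bin's y.
- flap_edge (a point): Middle of the flap's free edge, 100 from the hinge; it turns with the flap.
- flap (a joint): Flap angle (rad): 0 shut (45 degrees up and inward from the hinge), 0.785 level inward, up to 1.55 hanging inward and down, as a ramp into the bin. The flap is 136 wide, 100 long, 3 thick, slick. A spring shuts it (0.06 Nm at first, 0.15 Nm wide open: 1 to 3 N at the lip): hold it down with the lip while tipping. A battery's weight does not open it.
- parts_box: Bystander: white divided parts box 90 x 60 x 30, on the bench; it and cell_c may have changed places. Origin under its centre.
- flux_jar: Bystander: small jar, 56 across, 50 high. Origin under its centre.
- cleaner: Bystander: upright blue bottle, 50 across, 150 high; it and flux_jar may have changed places. Origin under its centre.
- screwdriver: Bystander: screwdriver with orange handle, 170 long, lying along its x.
- heat_gun: Bystander: green heat gun lying on its side, about 190 x 160 x 66.
- phone: Bystander: opened phone lying flat, 150 x 73 x 8, origin under its centre.
- spudger: Bystander: blue pry tool, 140 long, lying along its x.
Things that resemble listed ones, but are neither listed nor needed, are in the scene too. What is shaped like the cell_a but blue is not meant. Leave any purple look-alike of the cell_c alone.

How it is judged:
By the outcome, as a careful person would: the job done as asked, in the order asked, and still so for the second after the job is handed in, with the robot touching nothing.
It also fails if it takes over 62 s, if anything falls off the work surface, if the arm or the gripper's body presses on something with over 40 N, if the wrist force passes 120 N, or if a joint passes its speed limit or range.

## Working session

There is one attempt and no reset: what is moved stays moved. The work goes in short steps, Python scripts to look and compute and a shell command to move; the robot and the scene stay as the last step left them, time stands still between calls to the robot, and variables do not carry over. Pictures are saved under pics/ and viewed, and the job is handed in when it is done.

```bash
mkdir -p pics; ls
python3 - <<'E'
from rig import *
import cv2
for n in ("scene","top"):
    cv2.imwrite(f"pics/{n}0.png",get_image(n))
    p=camera_params(n);print(n,p["fx"],p["fy"],p["cx"],p["cy"],p["T"])
s=sense();print(s["t"],s["ee_pos"],s["tcp_rot"],s["opening"],grasp_offset)
E
```

```text
pics
scene 448.03375322604023 448.03375322604023 319.3606990656919 207.04421498044255 [[-0.81167395  0.43173472 -0.39343428  0.92660991]
 [ 0.58387614  0.61878253 -0.52554431  0.60784632]
 [ 0.01655453 -0.65628752 -0.75432926  0.93620505]
 [ 0.          0.          0.          1.        ]]
top 453.79104124171164 453.79104124171164 321.45335924871154 201.88804769191904 [[ 2.46279885e-02 -9.98481402e-01  4.92783176e-02  4.44301367e-01]
 [-9.99696368e-01 -2.45587612e-02  2.00989754e-03  3.67681383e-02]
 [-7.96630882e-04 -4.93128548e-02 -9.98783063e-01  1.32635133e+00]
 [ 0.00000000e+00  0.00000000e+00  0.00000000e+00  1.00000000e+00]]
0.1 [0.20309321 0.64339977 0.40350288] [[ 3.00998578e-01  9.53624361e-01 -6.59053399e-04]
 [ 9.53622455e-01 -3.00999295e-01 -1.90730361e-03]
 [-2.01722579e-03 -5.43924456e-05 -9.99997964e-01]] 0.08791069808698881 0.1473
```

View pics/top0.png

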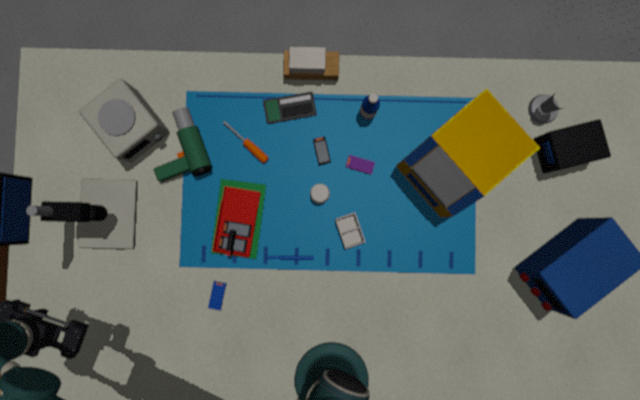

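View pics/scene0.png

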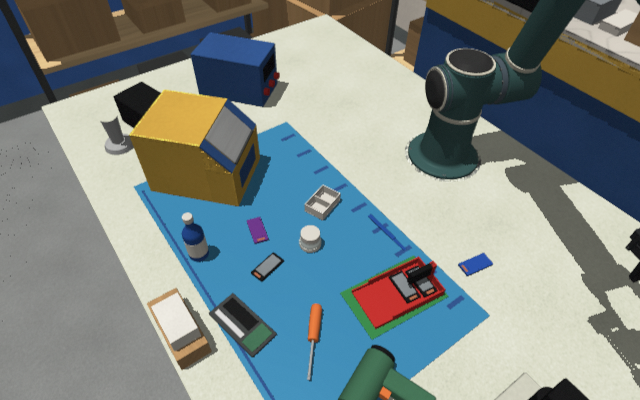

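Candidates for cell_c in the top view are the grey-faced black one with a copper end at (321,151), the purple look-alike at (360,164), the blue one at (217,295) and the phone at (290,107). By the description it is (321,151). I'll check that in a close crop.

Run:
```python
import cv2,numpy as np
im=cv2.imread("pics/top0.png")
a=cv2.resize(im[125:215,290:390],None,fx=4,fy=4,interpolation=cv2.INTER_CUBIC)
b=cv2.resize(im[175:265,200:300],None,fx=4,fy=4,interpolation=cv2.INTER_CUBIC)
cv2.imwrite("pics/c1.png",np.hstack([a,b]))
c=cv2.resize(im[80:230,380:550],None,fx=4,fy=4,interpolation=cv2.INTER_CUBIC)
cv2.imwrite("pics/c2.png",c[:600])
```

```text
(no output)
```

View pics/c1.png

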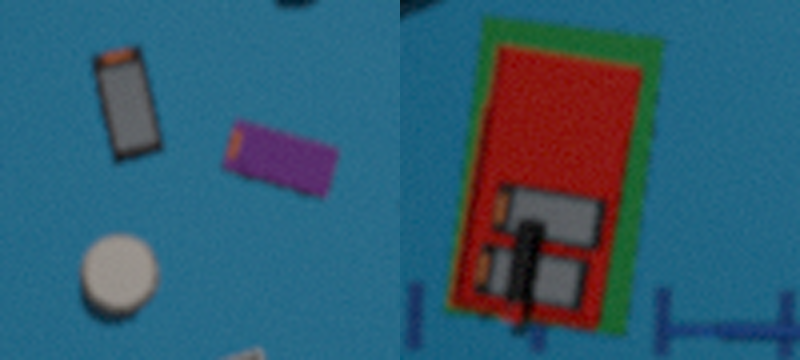

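View pics/c2.png

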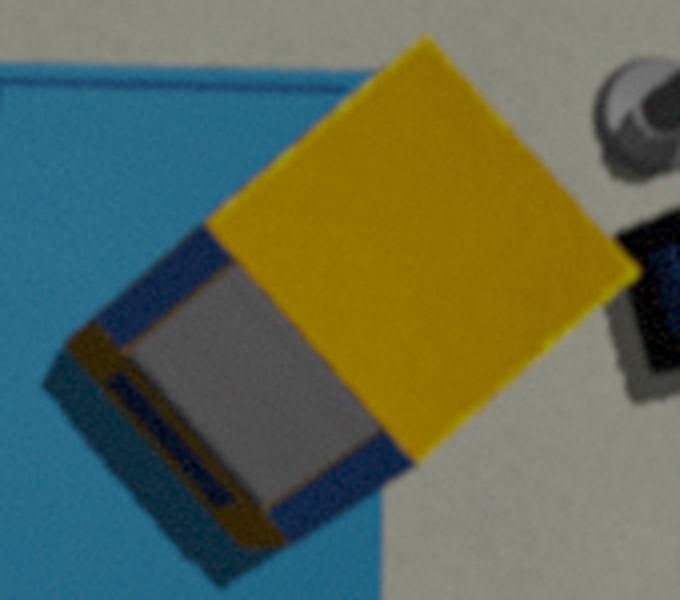

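```bash
cat > h.py <<'E'
import numpy as np, cv2
from scipy.optimize import least_squares
from rig import *
def proj(P,c):
    P=np.atleast_2d(P);T=c["T"];q=(P-T[:3,3])@T[:3,:3]
    return np.c_[c["fx"]*q[:,0]/q[:,2]+c["cx"],c["fy"]*q[:,1]/q[:,2]+c["cy"]]
def back(uv,z,c):
    uv=np.atleast_2d(uv);T=c["T"]
    d=np.c_[(uv[:,0]-c["cx"])/c["fx"],(uv[:,1]-c["cy"])/c["fy"],np.ones(len(uv))]@T[:3,:3].T
    return T[:3,3]+d*((z-T[2,3])/d[:,2])[:,None]
def place(p,M,z0=0):
    c,s=np.cos(p[2]),np.sin(p[2]);M=np.asarray(M,float)
    return np.c_[p[0]+c*M[:,0]-s*M[:,1],p[1]+s*M[:,0]+c*M[:,1],M[:,2]+z0]
def fit(M,uv,c,p0,z0=0):
    r=least_squares(lambda p:(proj(place(p,M,z0),c)-uv).ravel(),p0)
    return r.x,np.abs(r.fun).max()
def crop(uv,off,k=4): return (np.asarray(uv,float)+.5)/k-.5+np.asarray(off)
E
python3 - <<'E'
from h import *
c=camera_params("top")
# cell_c
uv=crop([(95,57),(138,47),(161,148),(116,160)],(290,125))
# copper end = ? x ; measure centre
M=[(.04,.019,.008),(.04,-.019,.008),(-.04,-.019,.008),(-.04,.019,.008)]
print("cell",fit(M,uv,c,[.55,.05,0]))
uv=crop([(425,35),(640,270),(415,463),(207,225)],(380,80))
M=[(.13,.1,.205),(.13,-.1,.205),(-.057,-.1,.205),(-.057,.1,.205)]
print(back(uv,.205,c)); b=fit(M,uv,c,[.5,-.35,-.7]);print("bin",b)
print("hinge",place(b[0],[(-.128,0,.133),(-.057,0,.204)]))
uv=crop([(85,18),(264,40),(225,335),(45,310)],(200,175))
M=[(.11,.0675,.003),(.11,-.0675,.003)]
print("pad",fit(M,uv[:2],c,[.4,.25,0]), back(uv,.003,c))
uv=crop([(98,45),(243,68),(200,330),(50,307)],(200,175))
M=[(.095,.053,.011),(.095,-.053,.011),(-.095,-.053,.025),(-.095,.053,.025)]
print("scoop",fit(M,uv,c,[.4,.25,0],.003))
E
```

```text
cell (array([0.66023358, 0.04301229, 0.24159877]), np.float64(1.153296718806132))
[[ 0.79428117 -0.36560092  0.205     ]
 [ 0.64934635 -0.50025297  0.205     ]
 [ 0.52561701 -0.36123461  0.205     ]
 [ 0.67098289 -0.23070664  0.205     ]]
bin (array([ 0.63556004, -0.33741921, -0.83371501]), np.float64(1.0843411996509076))
hinge [[ 0.54952744 -0.24264373  0.133     ]
 [ 0.59724864 -0.2952145   0.204     ]]
pad (array([ 0.45312438,  0.28048052, -0.09820269]), np.float64(0.48901308405038435)) [[0.56905383 0.33543203 0.003     ]
 [0.55612737 0.20395573 0.003     ]
 [0.34082354 0.22565696 0.003     ]
 [0.35565179 0.35690622 0.003     ]]
scoop (array([ 0.4471199 ,  0.28183551, -0.12596939]), np.float64(0.41525019092728144))
```

The crop confirms it: the cell at crop (128,103) has a grey face and a copper end, and the purple one sits at (282,158). Next I'll work out the move towards it.

```bash
cat >> h.py <<'E'
from scipy.spatial.transform import Rotation as R
def tool():
    s=sense();return np.array(s["ee_pos"]),np.array(s["tcp_rot"])
def down(az):  # tool down, jaw (tool x) at azimuth az
    x=np.array([np.cos(az),np.sin(az),0]);z=np.array([0,0,-1.]);return np.c_[x,np.cross(z,x),z]
def go(P,Rt,start=None):
    p,r=start if start else tool()
    print("shift",np.round(r.T@(np.array(P)-p),4),"turn",np.round(R.from_matrix(r.T@Rt).as_rotvec(),4))
E
python3 - <<'E'
from h import *
p,r=tool();T=camera_params("wrist")["T"]
print(r.T@(T[:3,3]-p));print(r.T@T[:3,:3]);print(camera_params("wrist")["fx"])
go([.66,.043,.30],down(.2416+np.pi/2))
E
```

```text
[-0.00024887 -0.06959953  0.0194624 ]
[[ 9.99999581e-01 -8.98552909e-04  1.72570867e-04]
 [ 8.18414928e-04  9.62746387e-01  2.70404742e-01]
 [-4.09114946e-04 -2.70404488e-01  9.62746719e-01]]
285.05084841850544
shift [-0.4348  0.6164  0.1043] turn [-0.0006  0.002  -0.5473]
```

```bash
python3 -m jog '[[[-0.435,0.616,0.104],[0,0.002,-0.547],1],[[-0.435,0.616,0.104],[0,0.002,-0.547],1],[[-0.435,0.616,0.104],[0,0.002,-0.547],1],[[-0.435,0.616,0.104],[0,0.002,-0.547],1],[[-0.435,0.616,0.104],[0,0.002,-0.547],1],[[-0.435,0.616,0.104],[0,0.002,-0.547],1],[[-0.435,0.616,0.104],[0,0.002,-0.547],1],[[-0.435,0.616,0.104],[0,0.002,-0.547],1],[[-0.435,0.616,0.104],[0,0.002,-0.547],1],[[-0.435,0.616,0.104],[0,0.002,-0.547],1]]'
python3 - <<'E'
from h import *
go([.66,.043,.30],down(.2416+np.pi/2));print(sense()["joints"])
E
```

```text
t: 1.35
ee_pos: [0.5785, 0.1493, 0.3188]
tcp_rot: [[-0.239, 0.971, -0.0], [0.971, 0.239, 0.002], [0.002, 0.0, -1.0]]
wrist_force: [1.1, 0.2, -0.0]
opening: 0.0882
shift [-0.1228  0.0538  0.0185] turn [ 0.0002 -0.0021 -0.0005]
[ 0.21031684  0.1863852   1.86274205  0.00237453  1.09231415 -1.60262639]
```

```bash
python3 -m jog '[[[-0.06,0.025,0.01],[0,0,0],1],[[-0.115,0.048,0.018],[0,0,0],1],[[-0.115,0.048,0.018],[0,0,0],1],[[-0.115,0.048,0.018],[0,0,0],1],[[-0.115,0.048,0.018],[0,0,0],1],[[-0.115,0.048,0.018],[0,0,0],1],[[-0.115,0.048,0.018],[0,0,0],1],[[-0.115,0.048,0.018],[0,0,0],1],[[-0.115,0.048,0.018],[0,0,0],1],[[-0.115,0.048,0.018],[0,0,0],1]]'
python3 - <<'E'
from h import *
print(camera_params("wrist"))
cv2.imwrite("pics/w1.png",get_image("wrist"))
go([.66,.043,.30],down(.2416+np.pi/2));print(sense()["joints"])
E
```

```text
t: 2.6
ee_pos: [0.6518, 0.051, 0.3012]
tcp_rot: [[-0.239, 0.971, 0.0], [0.971, 0.239, 0.002], [0.002, 0.001, -1.0]]
wrist_force: [0.2, -0.0, -0.4]
opening: 0.088
{'fx': 285.05084841850544, 'fy': 285.05084841850544, 'cx': 315.7388808883796, 'cy': 202.24871867116948, 'T': array([[-0.23811613,  0.93499616,  0.26283623,  0.5841411 ],
       [ 0.97123332,  0.22851781,  0.06697344,  0.03416069],
       [ 0.00255715,  0.27122276, -0.96251321,  0.28167257],
       [ 0.        ,  0.        ,  0.        ,  1.        ]])}
shift [-0.0097  0.006   0.0012] turn [ 0.0005 -0.0019 -0.0005]
[ 0.03940273  0.30336433  1.75196434  0.00225121  1.08611751 -1.77353773]
```

View pics/w1.png

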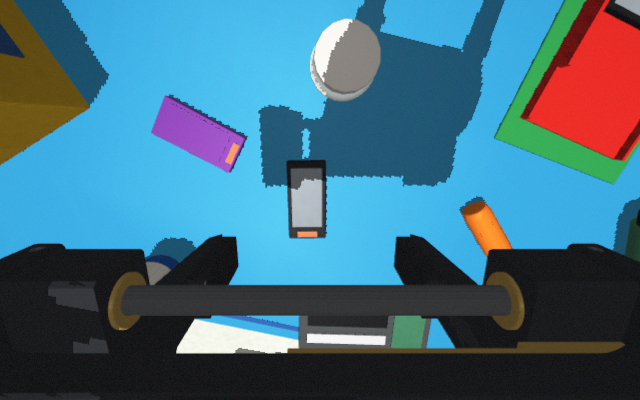

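The wrist view shows cell_c upright at pixels (288..326, 161..238), copper end down and well clear of its neighbours. The purple one is at (200,133).

Run:
```python
from h import *
c=camera_params("wrist")
im=cv2.imread("pics/w1.png");cv2.imwrite("pics/w1c.png",cv2.resize(im[140:260,240:370],None,fx=4,fy=4))
uv=np.array([(289,237),(326,237.5),(325.5,160.5),(287,160.5)])
M=[(.04,.019,.008),(.04,-.019,.008),(-.04,-.019,.008),(-.04,.019,.008)]
for MM in (M,[(a,-b,d) for a,b,d in M]):
  q,e=fit(MM,uv,c,[.66,.04,.24]);print(q,e)
print(back(uv,.008,c))
b,_=fit(M,uv[[1,0,3,2]],c,[.66,.04,.24]); print(b)
q=min((fit(MM,uv,c,[.66,.04,.24]) for MM in (M,[(a,-b,d) for a,b,d in M])),key=lambda t:t[1])[0]
go([q[0],q[1],.166+.0015],down(q[2]+np.pi/2))
```

```text
[0.65979664 0.04434732 0.25648673] 39.42117918199267
[0.65909644 0.04414843 0.24510458] 0.8149914118692436
[[0.70163007 0.03521194 0.008     ]
 [0.69311255 0.0724707  0.008     ]
 [0.61629271 0.05235079 0.008     ]
 [0.62505814 0.01653653 0.008     ]]
[0.65909644 0.04414843 0.24510458]
shift [-0.0086  0.0053  0.1337] turn [ 0.0005 -0.0019 -0.004 ]
```

View pics/w1c.png

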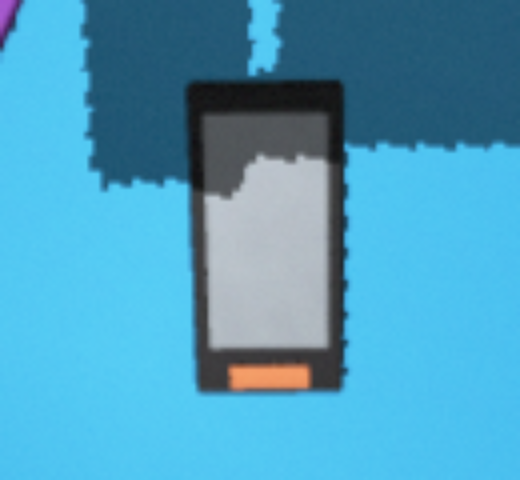

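```bash
python3 -m jog '[[[-0.0086,0.0053,0.05],[0,-0.002,-0.004],1],[[-0.0086,0.0053,0.09],[0,-0.002,-0.004],1],[[-0.0086,0.0053,0.12],[0,-0.002,-0.004],1],[[-0.0086,0.0053,0.133],[0,-0.002,-0.004],1],[[-0.0086,0.0053,0.133],[0,-0.002,-0.004],1],[[-0.0086,0.0053,0.133],[0,-0.002,-0.004],0.3],[[-0.0086,0.0053,0.133],[0,-0.002,-0.004],0.3],[[-0.0086,0.0053,0.133],[0,-0.002,-0.004],0.3],[[-0.0086,0.0053,0.133],[0,-0.002,-0.004],0.3],[[-0.0086,0.0053,0.133],[0,-0.002,-0.004],0.3]]' 25
python3 - <<'E'
from h import *
go([.65909,.04415,.1675],down(.2451+np.pi/2))
E
```

```text
t: 3.9
ee_pos: [0.659, 0.0442, 0.1682]
tcp_rot: [[-0.243, 0.97, 0.001], [0.97, 0.243, 0.0], [-0.0, 0.001, -1.0]]
wrist_force: [0.6, -0.4, -0.4]
opening: 0.0404
shift [-0.0001  0.0001  0.0007] turn [0.0006 0.0001 0.0001]
```

Run:
```python
from h import *
go([.4936,.276,.30],down(-.126+np.pi/2))
```

```text
shift [ 0.265  -0.1041 -0.1319] turn [0.0006 0.     0.3712]
```

```bash
python3 -m jog '[[[0,0,0],[0,0,0],0.3],[[0,0,0],[0,0,0],0.3],[[0,0,-0.05],[0,0,0],0.3],[[0,0,-0.1],[0,0,0],0.3],[[0.04,-0.016,-0.132],[0,0,0.06],0.3],[[0.1,-0.039,-0.132],[0,0,0.14],0.3],[[0.155,-0.06,-0.132],[0,0,0.22],0.3],[[0.21,-0.082,-0.132],[0,0,0.3],0.3],[[0.25,-0.098,-0.132],[0,0,0.36],0.3],[[0.265,-0.104,-0.132],[0,0,0.371],0.3]]'; python3 -m jog '[[[0,0,0],[0,0,0],0.3],[[0,0,0],[0,0,0],0.3],[[0,0,0],[0,0,0],0.3],[[0,0,0],[0,0,0],0.3],[[0,0,0],[0,0,0],0.3],[[0,0,0],[0,0,0],0.3],[[0,0,0],[0,0,0],0.3],[[0,0,0],[0,0,0],0.3],[[0,0,0],[0,0,0],0.3],[[0,0,0],[0,0,0],0.3]]';python3 - <<'E'
from h import *
c=camera_params("wrist")
cv2.imwrite("pics/w2.png",get_image("wrist"));np.save("c2.npy",c,allow_pickle=True);print(c["T"])
E
```

```text
t: 5.15
ee_pos: [0.4919, 0.2778, 0.2999]
tcp_rot: [[0.124, 0.992, -0.0], [0.992, -0.124, 0.0], [0.0, -0.0, -1.0]]
wrist_force: [0.1, -0.2, -0.7]
opening: 0.0373
t: 6.4
ee_pos: [0.4937, 0.2761, 0.3001]
tcp_rot: [[0.125, 0.992, 0.001], [0.992, -0.125, 0.0], [0.0, 0.001, -1.0]]
wrist_force: [-0.3, 0.1, -0.8]
opening: 0.0373
[[ 1.26129787e-01  9.54864732e-01  2.68932370e-01  4.24577948e-01]
 [ 9.92013566e-01 -1.21570771e-01 -3.36100045e-02  2.84526203e-01]
 [ 6.01307561e-04  2.71023782e-01 -9.62572464e-01  2.80573407e-01]
 [ 0.00000000e+00  0.00000000e+00  0.00000000e+00  1.00000000e+00]]
```

View pics/w2.png

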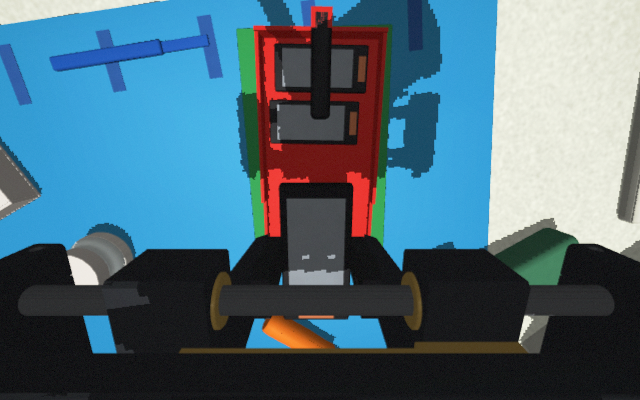

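Run:
```python
import cv2
im=cv2.imread("pics/w2.png");cv2.imwrite("pics/w2c.png",cv2.resize(im[0:150,225:425],None,fx=4,fy=4,interpolation=cv2.INTER_CUBIC))
cv2.imwrite("pics/w2d.png",cv2.resize(im[120:270,225:425],None,fx=4,fy=4,interpolation=cv2.INTER_CUBIC))
```

```text
(no output)
```

View pics/w2c.png

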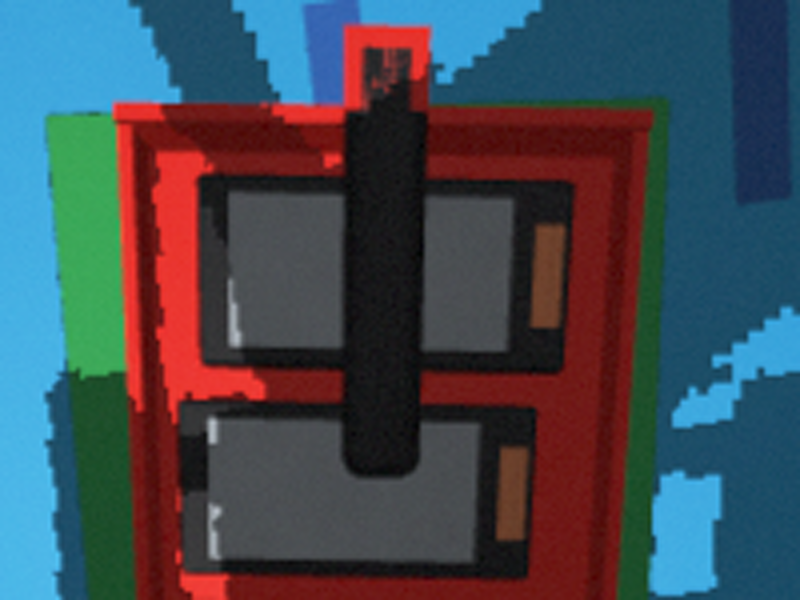

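View pics/w2d.png

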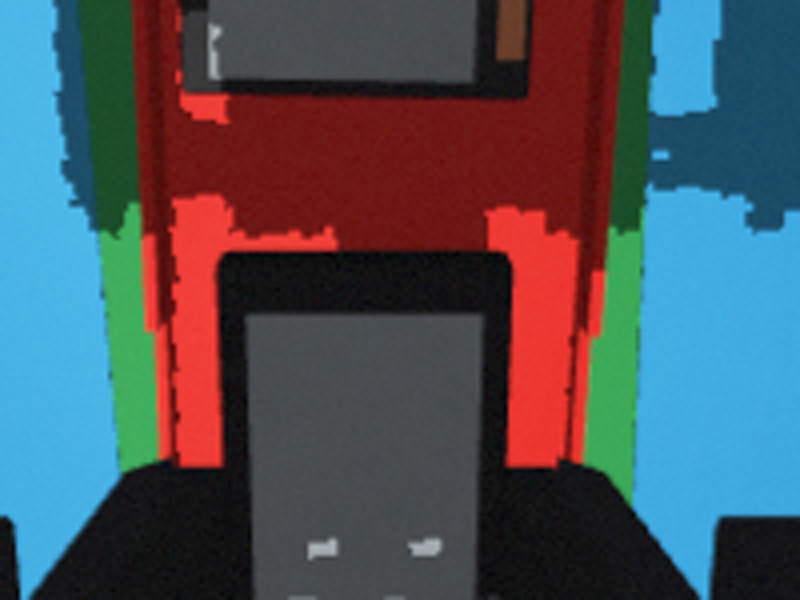

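Run:
```python
from h import *
c=np.load("c2.npy",allow_pickle=True).item()
A=crop([(115,104),(653,110),(381,476)],(225,0)); B=crop([(147,331),(601,335)],(225,120))
M=[(-.095,-.053,.025),(-.095,.053,.025),(-.025,0,.065),(.05,-.053,.022),(.05,.053,.022)]
q,e=fit(M,np.r_[A,B],c,[.447,.282,-.126],.003);print("scoop",q,e)
print(proj(place(q,M,.003),c)-np.r_[A,B])
P=crop([(47,115),(668,98)],(225,0)); p,e=fit([(-.11,-.0675,.003),(-.11,.0675,.003)],P,c,[.45,.28,-.1]);print("pad",p,e)
print(back(crop([(118,470),(634,470)],(225,120)),.003,c), "edge check", place(p,[(.05,-.0675,.003),(.05,.0675,.003)]))
f=back(crop([(182,93),(527,97)],(225,120)),.014,c); 
cc,ss=np.cos(q[2]),np.sin(q[2]); d=f[:,:2]-q[:2]; print("b front in scoop", d@np.array([[cc,-ss],[ss,cc]]))
for x in (.049,):
  t=place(q,[(x,0,0)])[0]; go([t[0],t[1],.166+.003+.003+.004],down(q[2]+np.pi/2))
```

```text
scoop [ 0.4474942   0.28458262 -0.13704354] 0.4238539516312869
[[-0.42385395 -0.19667291]
 [ 0.2308701  -0.05501633]
 [ 0.17169097  0.06547903]
 [-0.0976656   0.09235764]
 [ 0.10445141  0.23042508]]
pad [ 0.45507262  0.28189435 -0.10210296] 0.6705369996673198
[[0.53163013 0.2060183  0.003     ]
 [0.54871134 0.34009285 0.003     ]] edge check [[0.49793224 0.20964961 0.003     ]
 [0.5116922  0.34394653 0.003     ]]
b front in scoop [[-0.00380557 -0.04468564]
 [-0.00373836  0.03450682]]
shift [0.0021 0.002  0.1241] turn [ 0.0005 -0.0001  0.0113]
```

```bash
python3 -m jog '[[[0.002,-0.002,0.03],[0,0,0.011],0.3],[[0.002,-0.002,0.07],[0,0,0.011],0.3],[[0.002,-0.002,0.1],[0,0,0.011],0.3],[[0.002,-0.002,0.117],[0,0,0.011],0.3],[[0.002,-0.002,0.1245],[0,0,0.011],0.3],[[0.002,-0.002,0.1245],[0,0,0.011],0.3],[[0.002,-0.002,0.1245],[0,0,0.011],0.3],[[0.002,-0.002,0.1245],[0,0,0.011],0.58],[[0.002,-0.002,0.1245],[0,0,0.011],0.58],[[0.002,-0.002,0.1245],[0,0,0.011],0.58]]'
python3 - <<'E'
from h import *
s=sense();print(s["opening"],s["wrist_force"],s["joints"])
# lean grip target: lean backwards by L
q=[.4475,.2846,-.137]
g=place(q,[(-.05,0,.048)],.003)[0]
for L in (0,.3,.35):
  D=down(q[2]+np.pi/2); Rt=R.from_rotvec(0*D[:,0]).as_matrix()@D
  # lean: rotate about scoop y so that tool body goes to rear (-x): tool z gets +x component
  sy=D[:,0]; Rt=R.from_rotvec(sy*(-L)).as_matrix()@D
  P=g-Rt[:,2]*grasp_offset
  print(L,Rt[:,2],P); go(P,Rt); go(P+[0,0,.12],Rt)
E
```

```text
t: 7.7
ee_pos: [0.4922, 0.2783, 0.176]
tcp_rot: [[0.136, 0.991, 0.001], [0.991, -0.136, 0.0], [0.001, 0.001, -1.0]]
wrist_force: [-0.0, 0.1, -0.3]
opening: 0.0513
0.05134415118344765 [-0.02381009  0.06437334 -0.25334737] [ 4.70653560e-01  3.05589193e-01  2.02209760e+00 -2.83256079e-04
  8.12686727e-01 -9.63157765e-01]
0 [ 0.  0. -1.] [0.39796849 0.29142859 0.1983    ]
shift [ 0.0001 -0.0951 -0.0224] turn [ 0.0011 -0.0005  0.0002]
shift [ 0.0002 -0.095  -0.1424] turn [ 0.0011 -0.0005  0.0002]
0.3 [ 0.29275123 -0.04035974 -0.95533649] [0.35484624 0.29737358 0.19172106]
shift [ 1.000e-04 -1.387e-01 -1.590e-02] turn [-2.989e-01 -6.000e-04  1.000e-04]
shift [ 0.0002 -0.1385 -0.1359] turn [-2.989e-01 -6.000e-04  1.000e-04]
0.35 [ 0.33968491 -0.04683019 -0.93937271] [0.3479329  0.29832668 0.1893696 ]
shift [ 1.000e-04 -1.456e-01 -1.350e-02] turn [-3.489e-01 -6.000e-04  1.000e-04]
shift [ 0.0002 -0.1455 -0.1335] turn [-3.489e-01 -6.000e-04  1.000e-04]
```

```bash
python3 -m jog '[[[0,0,-0.03],[0,0,0],0.58],[[0,0,-0.08],[0,0,0],0.58],[[0,0,-0.13],[0,0,0],0.58],[[0,-0.05,-0.136],[-0.1,0,0],0.58],[[0,-0.1,-0.136],[-0.2,0,0],0.58],[[0,-0.1385,-0.136],[-0.299,0,0],0.58],[[0,-0.1385,-0.136],[-0.299,0,0],0.58],[[0,-0.1385,-0.136],[-0.299,0,0],0.58],[[0,-0.1385,-0.136],[-0.299,0,0],0.58],[[0,-0.1385,-0.136],[-0.299,0,0],0.58]]'
python3 - <<'E'
from h import *
c=camera_params("wrist")
cv2.imwrite("pics/w3.png",get_image("wrist"));np.save("c3.npy",c,allow_pickle=True)
s=sense();print(s["joints"],s["ee_pos"],s["tcp_rot"])
E
```

```text
t: 8.95
ee_pos: [0.356, 0.297, 0.3116]
tcp_rot: [[0.138, 0.946, 0.292], [0.99, -0.132, -0.041], [0.0, 0.295, -0.956]]
wrist_force: [-0.4, 0.3, -0.8]
opening: 0.0514
[ 0.72605287 -0.11926023  2.20924807 -0.29623211  0.8761514  -0.53591954] [0.35586608 0.29698062 0.31147643] [[ 1.37962870e-01  9.46461658e-01  2.91850263e-01]
 [ 9.90437390e-01 -1.31792417e-01 -4.07987137e-02]
 [-1.50766701e-04  2.94688120e-01 -9.55593475e-01]]
```

View pics/w3.png

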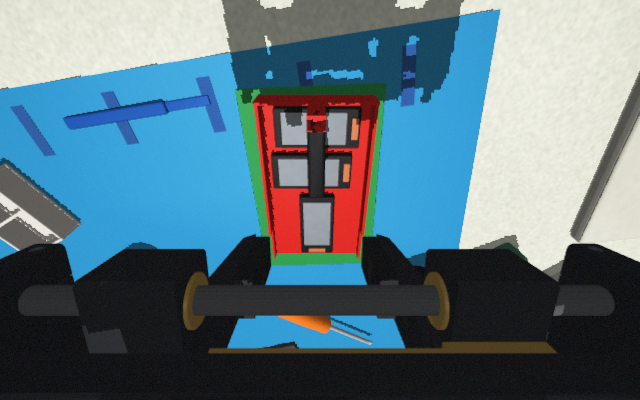

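The cell lies flat and lengthwise in the scoop, at pixels (301..333, 196..252), behind the lip at row 257. cell_b's front edge is at row 188.

Run:
```python
from h import *
c=np.load("c3.npy",allow_pickle=True).item()
q=[.4475,.2846,-.137]
im=cv2.imread("pics/w3.png")
M=[(-.095,-.053,.025),(-.095,.053,.025),(.095,.053,0),(.095,-.053,0),(-.025,-.007,.065),(-.025,.007,.065),(-.095,-.007,.065),(-.095,.007,.065),(.05,-.053,.022),(.05,.053,.022)]
im=cv2.resize(im[80:270,220:410],None,fx=3,fy=3)
for u in proj(place(q,M,.003),c): cv2.circle(im,tuple(int(v) for v in (u-[220,80]+.5)*3),3,(255,255,0),-1)
cv2.imwrite("pics/w3c.png",im)
D=down(q[2]+np.pi/2);Rt=R.from_rotvec(D[:,0]*-.3).as_matrix()@D
go(place(q,[(-.05,0,.048)],.003)[0]-Rt[:,2]*grasp_offset,Rt)
```

```text
shift [ 0.0003 -0.0363  0.1141] turn [-0.0009  0.0006 -0.0013]
```

View pics/w3c.png

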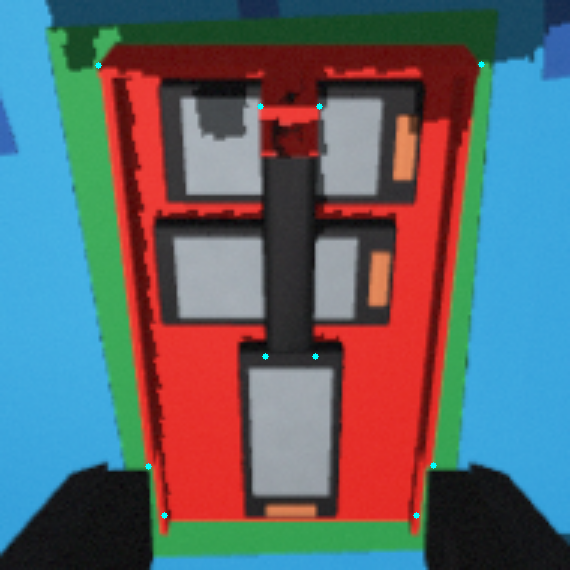

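```bash
python3 -m jog '[[[0,-0.015,0.045],[0,0,0],0.58],[[0,-0.026,0.082],[0,0,0],0.58],[[0,-0.033,0.105],[0,0,0],0.58],[[0,-0.036,0.114],[0,0,0],0.58],[[0,-0.036,0.114],[0,0,0],0.58],[[0,-0.036,0.114],[0,0,0],0.58],[[0,-0.036,0.114],[0,0,0],0.05],[[0,-0.036,0.114],[0,0,0],0.05],[[0,-0.036,0.114],[0,0,0],0.05],[[0,-0.036,0.114],[0,0,0],0.05]]' 60
python3 - <<'E'
from h import *
q=[.4475,.2846,-.137]
D=down(q[2]+np.pi/2);Rt=R.from_rotvec(D[:,0]*-.3).as_matrix()@D
go(place(q,[(-.05,0,.048)],.003)[0]-Rt[:,2]*grasp_offset,Rt)
print(sense()["joints"])
E
```

```text
t: 10.25
ee_pos: [0.354, 0.2973, 0.1921]
tcp_rot: [[0.136, 0.946, 0.293], [0.991, -0.13, -0.04], [0.0, 0.295, -0.955]]
wrist_force: [-0.6, 1.4, 1.1]
opening: 0.0136
shift [0.0002 0.0006 0.0006] turn [-0.0003 -0.0004  0.0001]
[ 0.72932289  0.06285477  2.30040617 -0.39800211  0.61836238 -0.39717087]
```

```bash
cat > fk.py <<'E'
from h import *
ey=lambda a:R.from_euler('y',a).as_matrix()
ez=lambda a:R.from_euler('z',a).as_matrix()
def fk(q,k):
    a1,b,d1,L2,a3,L3,d6=k
    A=ez(q[0]);B=A@ey(q[1]);C=A@ey(q[1]+q[2]);W=C@ez(q[3])@ey(q[4])
    return A@[a1,b,d1]+B@[0,0,L2]+C@[a3,0,L3]+W@[0,0,d6], W@ez(q[5])
D=[([1.228,0.264,1.604,0,1.274,-0.037],[.2031,.6434,.4035]),
([0.21031684,0.1863852,1.86274205,0.00237453,1.09231415,-1.60262639],[.5785,.1493,.3188]),
([0.03940273,0.30336433,1.75196434,0.00225121,1.08611751,-1.77353773],[.6518,.051,.3012]),
([0.47065356,0.305589193,2.0220976,0,0.812686727,-0.963157765],[.4922,.2783,.176]),
([0.72605287,-0.11926023,2.20924807,-0.29623211,0.8761514,-0.53591954],[.35587,.29698,.31148]),
([0.72932289,0.06285477,2.30040617,-0.39800211,0.61836238,-0.39717087],[.354,.2973,.1921])]
def calib():
    f=lambda k:np.concatenate([fk(q,k)[0]-p for q,p in D])
    return least_squares(f,[.05,0.02,.3,.4,0,.4,.1])
E
python3 - <<'E'
from fk import *
r=calib();print(r.x,np.abs(r.fun).max())
print(fk(D[-1][0],r.x)[1])
np.save("k.npy",r.x)
E
```

```text
[0.00160219 0.02489775 0.25121242 0.51173239 0.00182982 0.56455374
 0.17410432] 0.0005331735606319277
[[-1.36350215e-01 -9.46480733e-01  2.92545450e-01]
 [-9.90660619e-01  1.30387688e-01 -3.98821931e-02]
 [-3.96597339e-04 -2.95251202e-01 -9.55419578e-01]]
```

```bash
cat > plan.py <<'E'
from fk import *
def S(x,y,z,yaw,pitch=0):
    T=np.eye(4);T[:3,:3]=ez(yaw)@ey(pitch);T[:3,3]=[x,y,z];return T
E
python3 - <<'E'
from plan import *
p,r=tool();T=np.eye(4);T[:3,:3]=r;T[:3,3]=p
X=np.linalg.inv(S(.4475,.2846,.003,-.137))@T; np.save("X.npy",X);print(X)
b=[ 0.63556, -0.33742, -0.83372]
M=[(-.128,.07,.133),(-.128,-.07,.133),(-.057,.07,.204),(-.057,-.07,.204),(-.13,.1,.128),(-.13,-.1,.128),(-.057,.1,.204),(-.057,-.1,.204),(.13,.1,.205),(.13,-.1,.205),(-.13,.1,0),(-.13,-.1,0)]
for n,(x,y,w,h,k) in {"top":(380,80,170,150,4),"scene":(110,70,180,150,4)}.items():
    im=cv2.imread(f"pics/{n}0.png");im=cv2.resize(im[y:y+h,x:x+w],None,fx=k,fy=k,interpolation=cv2.INTER_CUBIC)
    for u in proj(place(b,M),camera_params(n)): cv2.circle(im,tuple(int(v) for v in (u-[x,y]+.5)*k),3,(255,255,0),-1)
    cv2.imwrite(f"pics/b_{n}.png",im)
E
```

```text
[[-2.23707099e-04  9.55419656e-01  2.95251132e-01 -9.43241342e-02]
 [ 9.99999896e-01  9.66376676e-05  4.44968825e-04 -2.05467616e-04]
 [ 3.96599581e-04  2.95251201e-01 -9.55419579e-01  1.89118235e-01]
 [ 0.00000000e+00  0.00000000e+00  0.00000000e+00  1.00000000e+00]]
```

View pics/b_top.png

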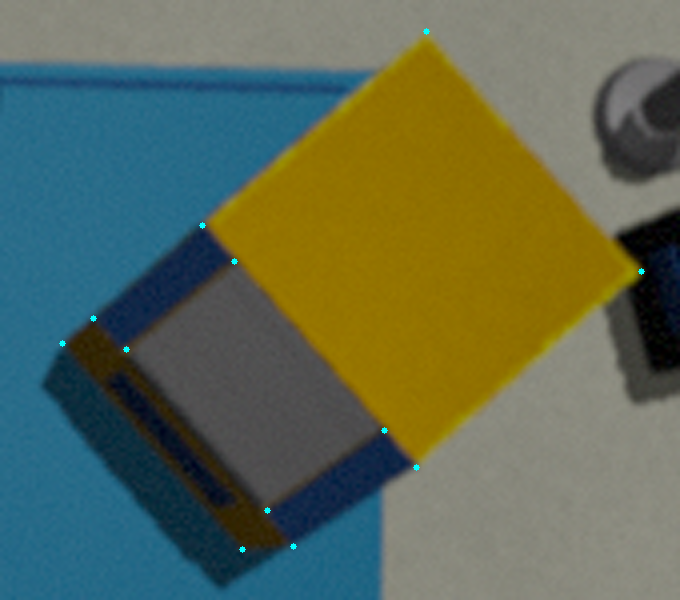

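View pics/b_scene.png

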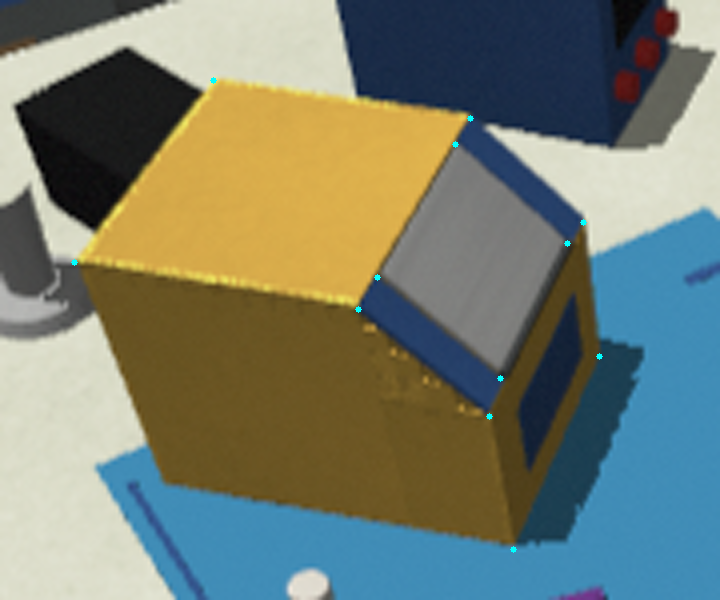

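```bash
cat >> plan.py <<'E'
try: X=np.load("X.npy")
except Exception: pass
k=np.load("k.npy");B=[0.63556,-0.33742,-0.83372]
LO=np.array([-2.63,-.94,.31,-1.31,0,-2.55]);HI=np.array([2.63,2.18,2.57,4.45,2.66,2.55])
Rflip=ez(np.pi)
def ik(T,q0):
    def f(q):
        p,r=fk(q,k);r=r@Rflip
        return np.r_[(p-T[:3,3])*5,(R.from_matrix(r.T@T[:3,:3])).as_rotvec()]
    s=least_squares(f,np.clip(q0,LO+.01,HI-.01),bounds=(LO,HI));return s.x,np.abs(s.fun).max()
def lip(dx,dz,pitch,dy=0,yaw=0):  # lip underside point relative to hinge, bin axes
    h=place(B,[(-.128+dx,dy,.133+dz)])[0]
    T=S(0,0,0,B[2]+yaw,pitch);T[:3,3]=h-T[:3,:3]@[.095,0,0];return T
def cmd(Ts,start=None):
    p,r=tool() if start is None else (start[:3,3],start[:3,:3])
    q=np.array(sense()["joints"])
    for T in Ts:
        T=T@X
        q,e=ik(T,q)
        print(np.round(r.T@(T[:3,3]-p),3).tolist(),np.round(R.from_matrix(r.T@T[:3,:3]).as_rotvec(),3).tolist(),"|",np.round(q,2),"%.4f"%e)
E
python3 - <<'E'
from plan import *
cmd([S(.4475,.2846,.05,-.137,-.05),S(.4475,.2846,.18,-.137,-.09),S(.47,.18,.18,-.35,-.09),S(.48,.08,.18,-.5,-.09),S(.48,-.03,.18,-.65,-.09),lip(-.06,.03,-.09),lip(-.06,.012,-.05),lip(.06,.012,-.0),lip(.06,-.01,.3),lip(.055,-.03,.785),lip(.055,-.03,.95)])
E
```

```text
[0.0, 0.003, -0.043] [-0.05, -0.0, -0.0] | [ 0.76 -0.03  2.3  -0.43  0.69 -0.36] 0.0000
[0.0, 0.034, -0.165] [-0.09, -0.0, -0.0] | [ 0.79 -0.21  2.2  -0.38  0.95 -0.45] 0.0000
[-0.077, 0.071, -0.154] [-0.09, -0.072, 0.2] | [ 0.61 -0.26  2.24 -0.39  0.97 -0.43] 0.0000
[-0.159, 0.098, -0.145] [-0.089, -0.123, 0.342] | [ 0.4  -0.32  2.28 -0.37  0.96 -0.49] 0.0000
[-0.253, 0.119, -0.139] [-0.088, -0.173, 0.483] | [ 0.15 -0.36  2.31 -0.34  0.94 -0.6 ] 0.0000
[-0.338, 0.103, -0.117] [-0.087, -0.236, 0.656] | [-0.07 -0.38  2.37 -0.34  0.9  -0.62] 0.0000
[-0.342, 0.105, -0.106] [-0.048, -0.222, 0.66] | [-0.1  -0.35  2.37 -0.3   0.89 -0.67] 0.0000
[-0.425, 0.202, -0.086] [-0.0, -0.206, 0.666] | [-0.31 -0.12  2.17 -0.2   0.85 -0.93] 0.0000
[-0.467, 0.257, -0.096] [0.287, -0.104, 0.692] | [-0.41  0.05  1.94  0.    1.16 -1.15] 0.0000
[-0.543, 0.348, -0.079] [0.752, 0.066, 0.712] | [-0.53  0.39  1.53  0.14  1.68 -1.28] 0.0000
[-0.572, 0.379, -0.066] [0.91, 0.126, 0.712] | [-0.55  0.53  1.38  0.18  1.86 -1.29] 0.0000
```

```bash
python3 -m jog '[[[0,0,-0.005],[-0.01,0,0],0.05],[[0,0.001,-0.015],[-0.02,0,0],0.05],[[0,0.002,-0.03],[-0.04,0,0],0.05],[[0,0.005,-0.05],[-0.055,0,0],0.05],[[0,0.01,-0.073],[-0.065,0,0],0.05],[[0,0.016,-0.097],[-0.075,0,0],0.05],[[0,0.022,-0.12],[-0.085,0,0],0.05],[[0,0.028,-0.142],[-0.09,0,0],0.05],[[0,0.032,-0.158],[-0.09,0,0],0.05],[[0,0.034,-0.165],[-0.09,0,0],0.05]]' 60
python3 - <<'E'
from plan import *
cv2.imwrite("pics/w4.png",get_image("wrist"))
print(sense()["wrist_force"],sense()["opening"])
cmd([S(.4475,.2846,.18,-.137,-.09),S(.47,.18,.18,-.35,-.09),S(.48,.08,.18,-.5,-.09),S(.48,-.03,.18,-.65,-.09),lip(-.06,.03,-.09)])
E
```

```text
t: 11.5
ee_pos: [0.3379, 0.2996, 0.3611]
tcp_rot: [[0.136, 0.916, 0.378], [0.991, -0.127, -0.05], [0.002, 0.381, -0.925]]
wrist_force: [-1.5, 0.4, -4.3]
opening: 0.0133
[ 0.97698473  0.41277022 -2.70666019] 0.013570226556669422
[-0.0, -0.001, 0.001] [0.001, -0.002, -0.001] | [ 0.79 -0.21  2.2  -0.38  0.95 -0.45] 0.0000
[-0.077, 0.035, 0.016] [0.001, -0.083, 0.196] | [ 0.61 -0.26  2.24 -0.39  0.97 -0.43] 0.0000
[-0.159, 0.061, 0.027] [0.001, -0.14, 0.335] | [ 0.4  -0.32  2.28 -0.37  0.96 -0.49] 0.0000
[-0.253, 0.082, 0.035] [0.001, -0.197, 0.474] | [ 0.15 -0.36  2.31 -0.34  0.94 -0.6 ] 0.0000
[-0.338, 0.064, 0.055] [0.0, -0.267, 0.644] | [-0.07 -0.38  2.37 -0.34  0.9  -0.62] 0.0000
```

View pics/w4.png

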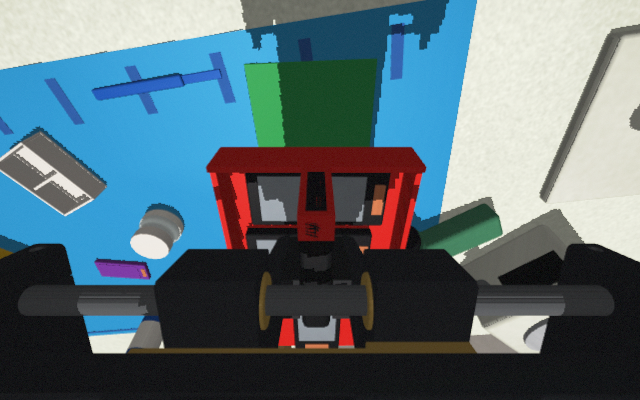

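```bash
python3 -m jog '[[[-0.01,0.005,0.002],[0,-0.011,0.026],0.05],[[-0.03,0.014,0.006],[0,-0.032,0.076],0.05],[[-0.055,0.025,0.011],[0,-0.059,0.14],0.05],[[-0.085,0.037,0.017],[0,-0.088,0.21],0.05],[[-0.118,0.048,0.021],[0,-0.112,0.266],0.05],[[-0.152,0.059,0.026],[0,-0.135,0.323],0.05],[[-0.185,0.068,0.03],[0,-0.156,0.375],0.05],[[-0.215,0.075,0.032],[0,-0.175,0.42],0.05],[[-0.24,0.08,0.034],[0,-0.19,0.455],0.05],[[-0.253,0.082,0.035],[0,-0.197,0.474],0.05]]' 60
python3 - <<'E'
from plan import *
cmd([S(.48,-.03,.18,-.65,-.09),lip(-.06,.03,-.09),lip(-.04,.014,-.06)])
E
```

```text
t: 12.8
ee_pos: [0.3912, 0.035, 0.3571]
tcp_rot: [[0.608, 0.736, 0.298], [0.794, -0.562, -0.233], [-0.004, 0.379, -0.926]]
wrist_force: [-0.7, 0.0, -4.0]
opening: 0.0136
[0.002, 0.0, -0.003] [-0.001, 0.006, -0.002] | [ 0.15 -0.36  2.31 -0.34  0.94 -0.6 ] 0.0000
[-0.077, 0.022, 0.034] [-0.001, -0.064, 0.168] | [-0.07 -0.38  2.37 -0.34  0.9  -0.62] 0.0000
[-0.081, 0.041, 0.053] [0.029, -0.062, 0.169] | [-0.13 -0.32  2.35 -0.31  0.86 -0.7 ] 0.0000
```

```bash
python3 -m jog '[[[-0.005,0.001,0.002],[0,-0.005,0.011],0.05],[[-0.015,0.004,0.007],[0,-0.014,0.035],0.05],[[-0.028,0.008,0.013],[0,-0.025,0.063],0.05],[[-0.043,0.012,0.02],[0,-0.037,0.096],0.05],[[-0.058,0.017,0.027],[0,-0.05,0.13],0.05],[[-0.07,0.021,0.033],[0,-0.06,0.155],0.05],[[-0.077,0.025,0.038],[0,-0.063,0.168],0.05],[[-0.08,0.032,0.045],[0.015,-0.062,0.169],0.05],[[-0.081,0.038,0.05],[0.025,-0.062,0.169],0.05],[[-0.081,0.041,0.053],[0.029,-0.062,0.169],0.05]]' 60
python3 - <<'E'
from plan import *
im=get_image("scene");cv2.imwrite("pics/s5.png",im)
c=camera_params("scene")
p,r=tool();T=np.eye(4);T[:3,:3]=r;T[:3,3]=p;Sc=T@np.linalg.inv(X)
M=np.array([(.095,.053,0,1),(.095,-.053,0,1),(.05,.053,.022,1),(.05,-.053,.022,1),(-.095,.053,.025,1),(-.025,0,.065,1)])
h=np.c_[place(B,[(-.128,0,.133)])];l=(Sc@[.095,0,0,1])[:3];e=l-h[0];cb,sb=np.cos(B[2]),np.sin(B[2]);print("lip rel hinge bin",cb*e[0]+sb*e[1],-sb*e[0]+cb*e[1],e[2])
im=cv2.resize(im[80:280,150:350],None,fx=3,fy=3,interpolation=cv2.INTER_CUBIC)
for u in proj((M@Sc.T)[:,:3],c): cv2.circle(im,tuple(int(v) for v in (u-[150,80]+.5)*3),3,(255,255,0),-1)
cv2.imwrite("pics/s5c.png",im)
cmd([lip(-.04,.014,-.06),lip(.0,.014,-.04),lip(.03,.013,-.02),lip(.06,.012,-.0),lip(.062,-.0,.15)])
E
```

```text
t: 14.05
ee_pos: [0.3896, -0.0634, 0.3251]
tcp_rot: [[0.738, 0.631, 0.24], [0.675, -0.691, -0.259], [0.002, 0.353, -0.936]]
wrist_force: [-0.4, -0.1, -3.6]
opening: 0.0137
lip rel hinge bin -0.0396261460931272 0.003380777642978436 0.014737741118646425
[-0.002, -0.0, 0.0] [0.001, -0.003, 0.002] | [-0.13 -0.32  2.35 -0.31  0.86 -0.7 ] 0.0000
[-0.003, 0.042, 0.012] [0.021, -0.003, 0.003] | [-0.21 -0.24  2.28 -0.26  0.84 -0.79] 0.0000
[-0.003, 0.074, 0.021] [0.041, -0.003, 0.003] | [-0.26 -0.18  2.23 -0.23  0.84 -0.87] 0.0000
[-0.003, 0.107, 0.031] [0.061, -0.003, 0.003] | [-0.31 -0.12  2.17 -0.2   0.85 -0.93] 0.0000
[-0.003, 0.142, 0.029] [0.211, -0.003, 0.003] | [-0.37 -0.04  2.05 -0.08  1.   -1.06] 0.0000
```

View pics/s5c.png

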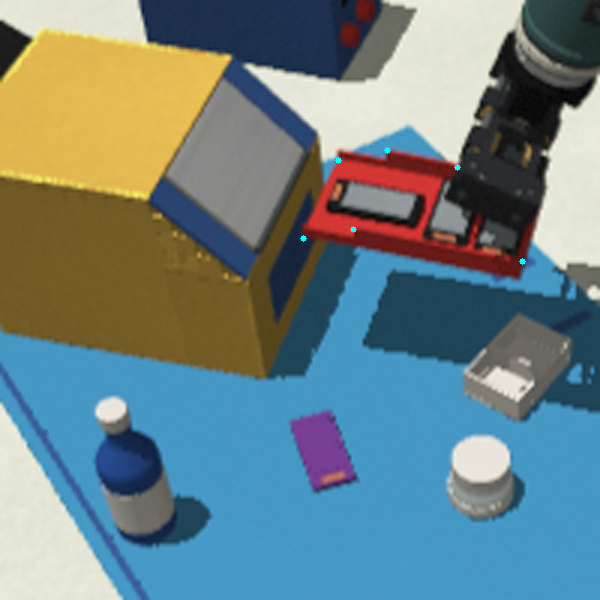

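The scene crop shows all three cells in the scoop and its lip at (303,238)-(338,158), squarely in front of the bin. The predicted points agree to within 2 px, so I'll push the flap.

```bash
python3 -m jog '[[[-0.002,0.008,0.002],[0.004,-0.003,0.003],0.05],[[-0.003,0.018,0.005],[0.009,-0.003,0.003],0.05],[[-0.003,0.03,0.008],[0.015,-0.003,0.003],0.05],[[-0.003,0.042,0.012],[0.021,-0.003,0.003],0.05],[[-0.003,0.053,0.015],[0.028,-0.003,0.003],0.05],[[-0.003,0.064,0.018],[0.035,-0.003,0.003],0.05],[[-0.003,0.074,0.021],[0.041,-0.003,0.003],0.05],[[-0.003,0.085,0.024],[0.047,-0.003,0.003],0.05],[[-0.003,0.096,0.028],[0.055,-0.003,0.003],0.05],[[-0.003,0.107,0.031],[0.061,-0.003,0.003],0.05]]' 60
python3 - <<'E'
from plan import *
im=get_image("scene");
p,r=tool();T=np.eye(4);T[:3,:3]=r;T[:3,3]=p;Sc=T@np.linalg.inv(X)
h=np.c_[place(B,[(-.128,0,.133)])];l=(Sc@[.095,0,0,1])[:3];e=l-h[0];cb,sb=np.cos(B[2]),np.sin(B[2]);print("lip rel hinge bin",cb*e[0]+sb*e[1],-sb*e[0]+cb*e[1],e[2])
cv2.imwrite("pics/s6c.png",cv2.resize(im[70:220,140:340],None,fx=4,fy=4,interpolation=cv2.INTER_CUBIC))
cmd([lip(.06,.012,-.0),lip(.062,-.0,.15),lip(.061,-.012,.3),lip(.059,-.02,.45),lip(.057,-.026,.62),lip(.055,-.03,.785),lip(.055,-.03,.9)])
E
```

```text
t: 15.35
ee_pos: [0.4622, -0.1477, 0.3339]
tcp_rot: [[0.741, 0.642, 0.199], [0.672, -0.708, -0.218], [0.0, 0.295, -0.955]]
wrist_force: [0.2, 0.4, -3.0]
opening: 0.0133
lip rel hinge bin 0.061786206887049513 -0.00038209192802862377 0.01260716666673567
[0.0, -0.002, -0.0] [0.002, -0.0, -0.0] | [-0.31 -0.12  2.17 -0.2   0.85 -0.93] 0.0000
[0.0, 0.034, -0.004] [0.152, -0.0, -0.0] | [-0.37 -0.04  2.05 -0.08  1.   -1.06] 0.0000
[0.0, 0.068, -0.003] [0.302, -0.0, -0.0] | [-0.41  0.05  1.94  0.    1.15 -1.15] 0.0000
[0.0, 0.103, -0.001] [0.452, -0.0, -0.0] | [-0.46  0.15  1.82  0.06  1.31 -1.21] 0.0000
[0.0, 0.145, 0.007] [0.622, -0.0, 0.0] | [-0.5   0.27  1.68  0.11  1.5  -1.26] 0.0000
[0.0, 0.185, 0.02] [0.787, -0.0, 0.0] | [-0.53  0.39  1.53  0.14  1.68 -1.28] 0.0000
[0.0, 0.214, 0.03] [0.902, -0.0, 0.0] | [-0.55  0.49  1.43  0.17  1.81 -1.29] 0.0000
```

View pics/s6c.png

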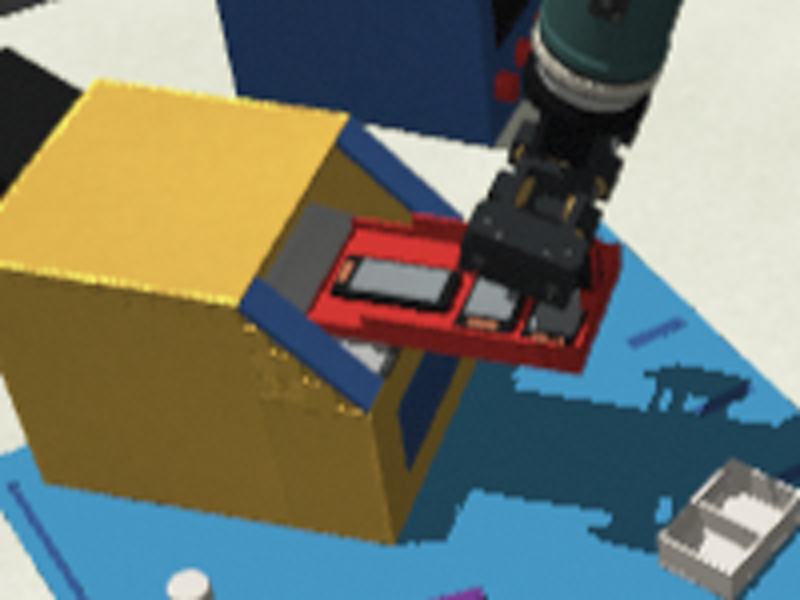

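The flap is open with the lip on it at crop (330,270), and all three cells are still inside. Now I'll tip.

```bash
python3 -m jog '[[[0,0.017,-0.002],[0.076,0,0],0.05],[[0,0.034,-0.004],[0.15,0,0],0.05],[[0,0.051,-0.004],[0.227,0,0],0.05],[[0,0.068,-0.003],[0.302,0,0],0.05],[[0,0.085,-0.002],[0.377,0,0],0.05],[[0,0.103,-0.001],[0.452,0,0],0.05],[[0,0.124,0.003],[0.537,0,0],0.05],[[0,0.145,0.007],[0.622,0,0],0.05],[[0,0.165,0.013],[0.705,0,0],0.05],[[0,0.185,0.02],[0.787,0,0],0.05]]' 60
python3 -m jog '[[[0,0,0],[0,0,0],0.05],[[0,0,0],[0,0,0],0.05],[[0,0,0],[0,0,0],0.05],[[0,0,0],[0,0,0],0.05],[[0,0,0],[0,0,0],0.05],[[0,0,0],[0,0,0],0.05],[[0,0,0],[0,0,0],0.05],[[0,0,0],[0,0,0],0.05],[[0,0,0],[0,0,0],0.05],[[0,0,0],[0,0,0],0.05]]' 60
python3 - <<'E'
from plan import *
im=get_image("scene");w=get_image("wrist");cv2.imwrite("pics/w7.png",w)
print(sense()["wrist_force"],sense()["wrist_torque"])
p,r=tool();T=np.eye(4);T[:3,:3]=r;T[:3,3]=p;Sc=T@np.linalg.inv(X)
h=np.c_[place(B,[(-.128,0,.133)])];l=(Sc@[.095,0,0,1])[:3];e=l-h[0];cb,sb=np.cos(B[2]),np.sin(B[2]);print("lip rel hinge bin",cb*e[0]+sb*e[1],-sb*e[0]+cb*e[1],e[2])
cv2.imwrite("pics/s7c.png",cv2.resize(im[70:220,140:340],None,fx=4,fy=4,interpolation=cv2.INTER_CUBIC))
E
```

```text
t: 16.65
ee_pos: [0.5857, -0.2836, 0.3702]
tcp_rot: [[0.741, 0.595, -0.313], [0.672, -0.655, 0.346], [0.001, -0.467, -0.884]]
wrist_force: [0.5, -0.2, -0.2]
opening: 0.0137
t: 17.9
ee_pos: [0.5844, -0.2823, 0.3694]
tcp_rot: [[0.741, 0.594, -0.314], [0.672, -0.654, 0.347], [0.0, -0.468, -0.884]]
wrist_force: [0.4, -0.1, -0.9]
opening: 0.0138
[ 0.24718003  0.49948428 -0.40615413] [-0.34263099 -0.35945408  0.0319386 ]
lip rel hinge bin 0.052537940994865175 -0.0006457690567689099 -0.031149957423912453
```

View pics/s7c.png

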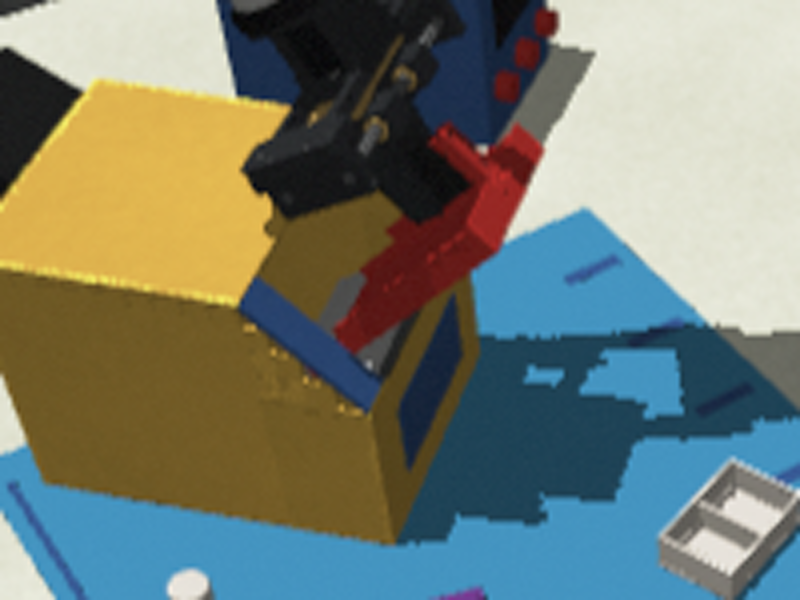

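View pics/w7.png

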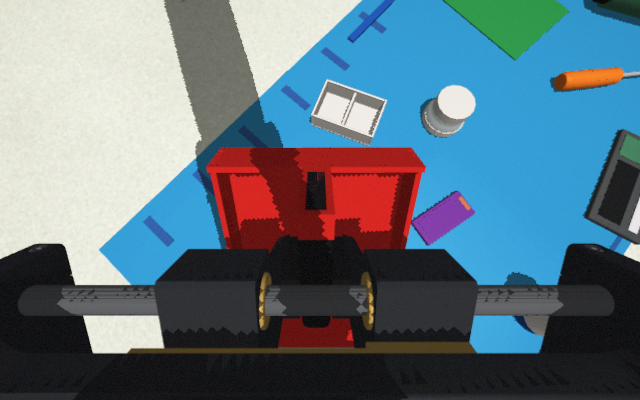

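```bash
python3 - <<'E'
from plan import *
cmd([lip(.055,-.034,.95)])
E
python3 -m jog '[[[0,0.014,0.006],[0.05,0,0],0.05],[[0,0.028,0.013],[0.11,0,0],0.05],[[0,0.04,0.02],[0.16,0,0],0.05],[[0,0.04,0.02],[0.16,0,0],0.05],[[0,0.036,0.017],[0.14,0,0],0.05],[[0,0.04,0.02],[0.16,0,0],0.05],[[0,0.036,0.017],[0.14,0,0],0.05],[[0,0.04,0.02],[0.16,0,0],0.05],[[0,0.04,0.02],[0.16,0,0],0.05],[[0,0.04,0.02],[0.16,0,0],0.05]]' 60
python3 - <<'E'
from plan import *
w=get_image("top")
cv2.imwrite("pics/t8.png",cv2.resize(w[80:230,380:550],None,fx=4,fy=4,interpolation=cv2.INTER_CUBIC))
p,r=tool();T=np.eye(4);T[:3,:3]=r;T[:3,3]=p;Sc=T@np.linalg.inv(X)
h=np.c_[place(B,[(-.128,0,.133)])];l=(Sc@[.095,0,0,1])[:3];e=l-h[0];cb,sb=np.cos(B[2]),np.sin(B[2]);print("lip rel hinge bin",cb*e[0]+sb*e[1],-sb*e[0]+cb*e[1],e[2])
cmd([lip(.055,-.034,.95),lip(.057,-.02,.6),lip(.06,.0,.3),lip(.06,.012,0),lip(0,.014,0),lip(-.04,.02,0)])
E
```

```text
[0.001, 0.044, -0.016] [0.163, 0.0, 0.0] | [-0.55  0.53  1.38  0.18  1.85 -1.29] 0.0000
t: 19.25
ee_pos: [0.6019, -0.3016, 0.3328]
tcp_rot: [[0.741, 0.536, -0.405], [0.672, -0.591, 0.447], [0.0, -0.603, -0.798]]
wrist_force: [0.4, 0.3, -1.0]
opening: 0.0135
lip rel hinge bin 0.03587564541483307 -0.0006142684840958618 -0.06425949822187348
[0.001, -0.002, -0.036] [0.003, 0.0, 0.0] | [-0.55  0.53  1.38  0.18  1.85 -1.29] 0.0000
[0.001, -0.083, 0.009] [-0.347, 0.0, -0.0] | [-0.49  0.25  1.69  0.1   1.49 -1.25] 0.0000
[0.001, -0.137, 0.057] [-0.647, 0.0, -0.0] | [-0.41  0.04  1.93  0.    1.18 -1.15] 0.0000
[0.001, -0.167, 0.125] [-0.947, -0.0, -0.0] | [-0.31 -0.12  2.17 -0.2   0.85 -0.93] 0.0000
[0.001, -0.216, 0.159] [-0.947, -0.0, -0.0] | [-0.23 -0.23  2.25 -0.22  0.88 -0.85] 0.0000
[0.001, -0.251, 0.178] [-0.947, -0.0, -0.0] | [-0.17 -0.31  2.3  -0.23  0.93 -0.79] 0.0000
```

View pics/t8.png

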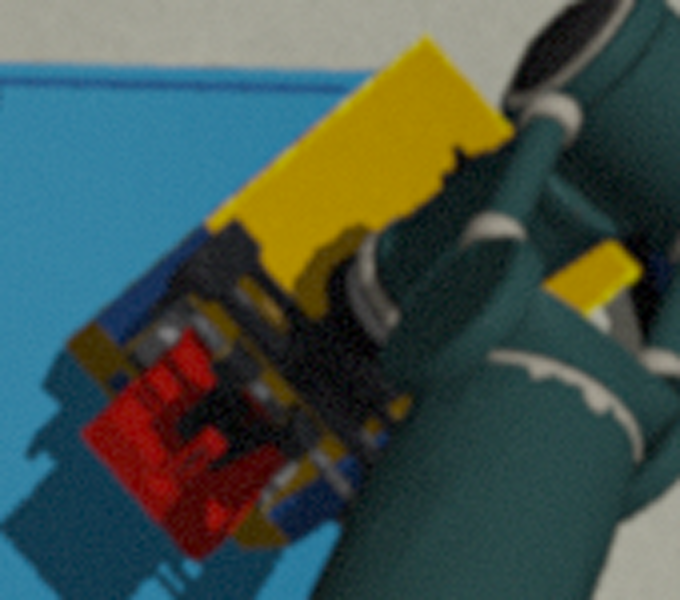

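I typed that move before reading the computed values, and its z sign was wrong, so the scoop went deeper than planned. I'll check the hold before moving on.

Run:
```python
from plan import *
w=get_image("wrist");im=get_image("scene");cw=camera_params("wrist");c=camera_params("scene")
s=sense();print(s["wrist_force"],s["wrist_torque"],s["opening"])
p,r=tool();T=np.eye(4);T[:3,:3]=r;T[:3,3]=p;Sc=T@np.linalg.inv(X)
M=np.array([(.095,.053,0,1),(.095,-.053,0,1),(.05,.053,.022,1),(-.095,.053,.025,1),(-.095,-.053,.025,1),(-.095,.053,0,1),(-.095,-.053,0,1),(-.025,0,.065,1)])
a=cv2.resize(im[70:220,140:340],None,fx=4,fy=4,interpolation=cv2.INTER_CUBIC)
for u in proj((M@Sc.T)[:,:3],c): cv2.circle(a,tuple(int(v) for v in (u-[140,70]+.5)*4),3,(255,255,0),-1)
for u in proj((M@Sc.T)[:,:3],cw): cv2.circle(w,tuple(int(v) for v in u),2,(255,255,0),-1)
cv2.imwrite("pics/s9.png",a);cv2.imwrite("pics/w9.png",w)
```

```text
[-0.14656062 -0.73993794 -0.24769464] [-0.49108451 -0.45713438  0.02999017] 0.013738622864457118
```

View pics/s9.png

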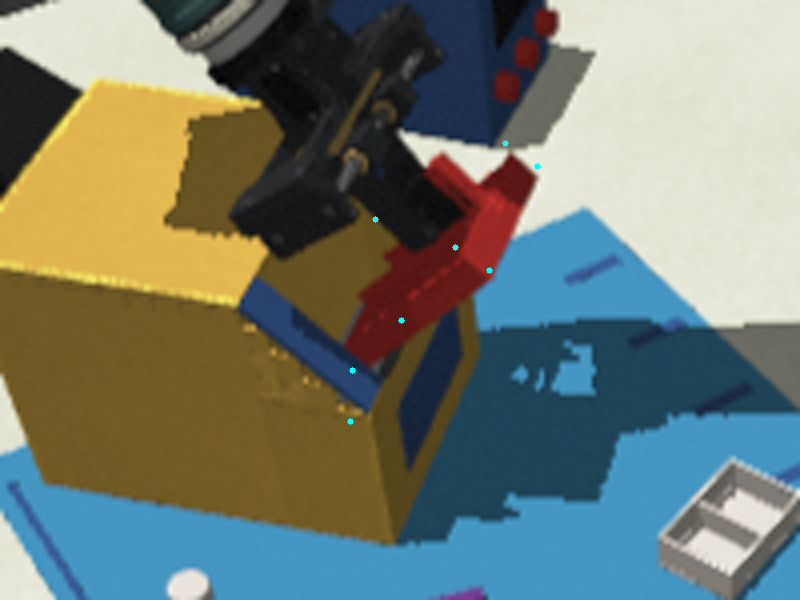

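View pics/w9.png

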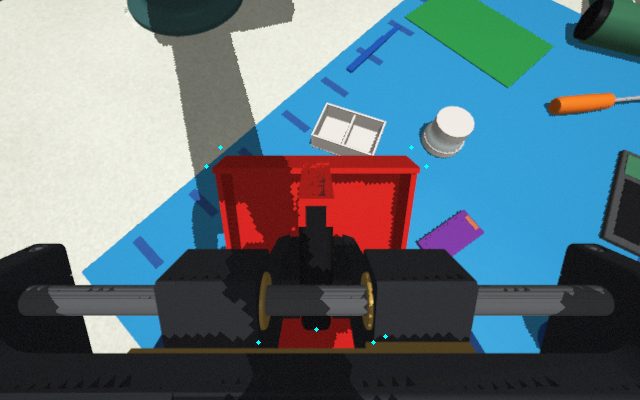

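Run:
```python
from plan import *
w=get_image("wrist");im=get_image("scene")
np.save("w9raw.npy",w);np.save("s9raw.npy",im)
cv2.imwrite("pics/s9c.png",cv2.resize(im[95:175,200:290],None,fx=7,fy=7,interpolation=cv2.INTER_CUBIC))
cv2.imwrite("pics/w9c.png",cv2.resize(w[140:260,200:440],None,fx=3.3,fy=3.3,interpolation=cv2.INTER_CUBIC))
p,r=tool();T=np.eye(4);T[:3,:3]=r;T[:3,3]=p;np.save("T9.npy",T);np.save("cw9.npy",camera_params("wrist"),allow_pickle=True)
c=camera_params("scene");Sc=T@np.linalg.inv(X)
M=np.array([(.095,.053,0,1),(.095,-.053,0,1),(.05,.053,.022,1),(-.095,.053,.025,1),(-.095,-.053,.025,1),(-.095,.053,0,1),(-.095,-.053,0,1),(-.025,0,.065,1)])
print((proj((M@Sc.T)[:,:3],c)-[200,95]+.5)*7)
```

```text
[[194.11552371 563.31944779]
 [282.09992984 385.45071871]
 [197.27872666 473.83508147]
 [376.76518352 257.53265955]
 [464.50667747  76.38519839]
 [436.74699728 299.04183613]
 [520.30828761 116.7738812 ]
 [237.32744605 209.05943403]]
```

View pics/s9c.png

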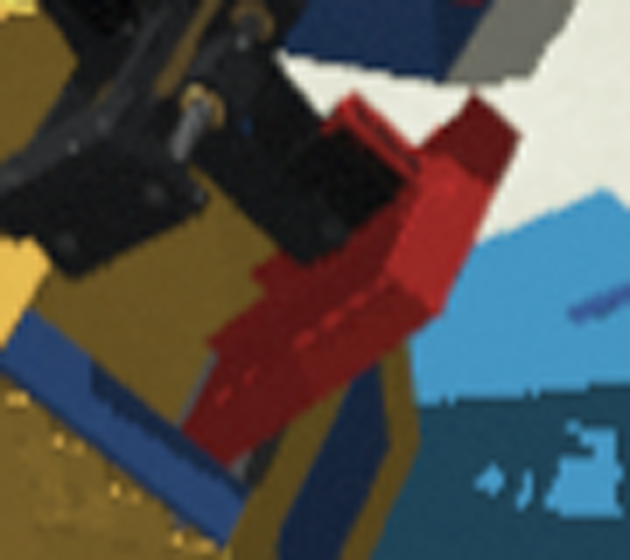

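View pics/w9c.png

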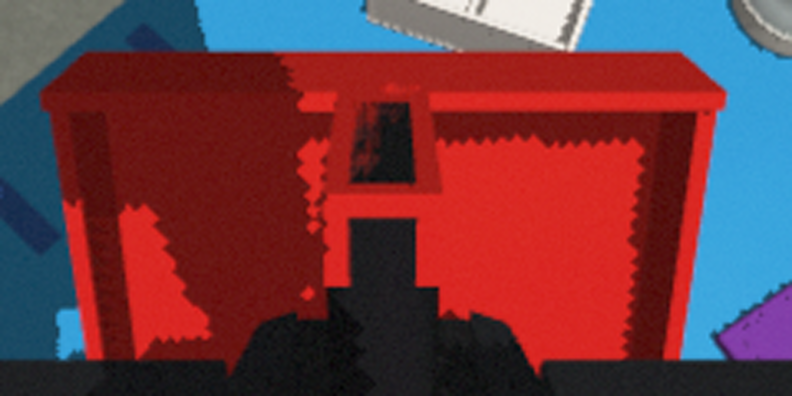

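```bash
cat > est.py <<'E'
from plan import *
def est(T,obs,dof=3):
    # obs: list of (cam params, Mpoints Nx3, uv Nx2)
    def Dm(v):
        T2=np.eye(4);T2[:3,:3]=ey(v[2])@ez(v[4] if dof>3 else 0);T2[:3,3]=[v[0],v[3] if dof>3 else 0,v[1]];return T2
    def f(v):
        Sc=T@np.linalg.inv(X)@Dm(v);o=[]
        for c,M,uv in obs:
            M=np.c_[np.array(M),np.ones(len(M))];o.append((proj((M@Sc.T)[:,:3],c)-uv).ravel())
        return np.concatenate(o)
    s=least_squares(f,np.zeros(3 if dof==3 else 5),loss='soft_l1');return s.x,f(s.x),np.linalg.inv(Dm(s.x))@X,T@np.linalg.inv(X)@Dm(s.x)
E
python3 - <<'E'
from est import *
T=np.load("T9.npy");cw=np.load("cw9.npy",allow_pickle=True).item();cs=camera_params("scene")
us=crop([(385,267),(437,310),(473,92),(520,133)],(200,95),7)
uw=crop([(85,52),(683,52),(42,93),(725,94)],(200,140),3.3)
Ms=[(-.095,.053,.025),(-.095,.053,0),(-.095,-.053,.025),(-.095,-.053,0)]
Mw=[(-.095,-.053,0),(-.095,.053,0),(-.095,-.053,.025),(-.095,.053,.025)]
for o in ([(cs,Ms,us),(cw,Mw,uw)],[(cw,Mw,uw)]):
  v,res,Xn,Sc=est(T,o);print(v,np.round(res,1))
  h=place(B,[(-.128,0,.133)])[0];l=(Sc@[.095,0,0,1])[:3]-h;cb,sb=np.cos(B[2]),np.sin(B[2]);print("lip",cb*l[0]+sb*l[1],-sb*l[0]+cb*l[1],l[2],"pitch",np.arctan2(-Sc[2,0],np.hypot(Sc[0,0],Sc[1,0])))
E
```

```text
[ 0.00626195  0.00880646 -0.15279154] [ 0.1  0.8  0.3  1.3 -0.1 -0.1  0.3  0.5  0.5 -0.  -0.2 -0.1 -0.6  0.3
  1.5 -0.1]
lip 0.057834644315274505 -0.0006309673383283858 -0.05473910862351382 pitch 0.794037371898176
[ 0.00655393  0.00805849 -0.15171424] [ 0.9 -0.  -0.5 -0.1 -0.1  0.3  1.  -0.1]
lip 0.057325178060603096 -0.0006310198959190993 -0.05548477534323597 pitch 0.7951146785789993
```

```bash
python3 - <<'E'
from est import *
T=np.load("T9.npy");cw=np.load("cw9.npy",allow_pickle=True).item();cs=camera_params("scene")
us=crop([(385,267),(437,310),(473,92),(520,133)],(200,95),7)
uw=crop([(85,52),(683,52),(42,93),(725,94)],(200,140),3.3)
Ms=[(-.095,.053,.025),(-.095,.053,0),(-.095,-.053,.025),(-.095,-.053,0)]
Mw=[(-.095,-.053,0),(-.095,.053,0),(-.095,-.053,.025),(-.095,.053,.025)]
v,res,Xn,Sc=est(T,[(cs,Ms,us),(cw,Mw,uw)]);np.save("Xold.npy",X);np.save("X.npy",Xn)
E
python3 - <<'E'
from plan import *
cmd([lip(.058,-.055,.794),lip(.056,-.04,.79),lip(.036,-.015,.785),lip(.01,.012,.785),lip(-.015,.038,.75),lip(-.04,.06,.6),lip(-.06,.07,.3),lip(-.07,.07,0)])
E
```

```text
[0.001, 0.0, 0.0] [-0.0, 0.0, -0.0] | [-0.55  0.52  1.46  0.18  1.79 -1.3 ] 0.0000
[0.001, -0.011, -0.01] [-0.004, 0.0, -0.0] | [-0.54  0.5   1.46  0.18  1.8  -1.29] 0.0000
[0.001, -0.043, -0.017] [-0.009, 0.0, -0.0] | [-0.54  0.44  1.49  0.18  1.82 -1.28] 0.0000
[0.001, -0.08, -0.023] [-0.009, 0.0, -0.0] | [-0.52  0.38  1.53  0.19  1.85 -1.27] 0.0000
[0.001, -0.123, -0.024] [-0.044, 0.0, -0.0] | [-0.51  0.29  1.58  0.19  1.84 -1.25] 0.0000
[0.001, -0.186, -0.002] [-0.194, 0.0, -0.0] | [-0.46  0.12  1.72  0.16  1.72 -1.21] 0.0000
[0.001, -0.255, 0.062] [-0.494, 0.0, -0.0] | [-0.35 -0.13  1.97  0.07  1.44 -1.1 ] 0.0000
[0.001, -0.29, 0.14] [-0.794, -0.0, -0.0] | [-0.2  -0.33  2.2  -0.09  1.16 -0.9 ] 0.0000
```

```bash
python3 -m jog '[[[0.001,-0.004,-0.005],[-0.002,0,0],0.05],[[0.001,-0.011,-0.01],[-0.004,0,0],0.05],[[0.001,-0.02,-0.013],[-0.006,0,0],0.05],[[0.001,-0.031,-0.015],[-0.008,0,0],0.05],[[0.001,-0.043,-0.017],[-0.009,0,0],0.05],[[0.001,-0.055,-0.019],[-0.009,0,0],0.05],[[0.001,-0.068,-0.021],[-0.009,0,0],0.05],[[0.001,-0.08,-0.023],[-0.009,0,0],0.05],[[0.001,-0.1,-0.024],[-0.025,0,0],0.05],[[0.001,-0.123,-0.024],[-0.044,0,0],0.05]]' 60
python3 - <<'E'
from plan import *
im=get_image("scene");cv2.imwrite("pics/s10.png",cv2.resize(im[50:230,120:360],None,fx=3.3,fy=3.3,interpolation=cv2.INTER_CUBIC))
cmd([lip(-.015,.038,.75),lip(-.04,.06,.6),lip(-.06,.07,.3),lip(-.07,.07,0),S(.48,-.03,.16,-.65,0)])
E
```

```text
t: 20.75
ee_pos: [0.5456, -0.2382, 0.4257]
tcp_rot: [[0.741, 0.552, -0.383], [0.672, -0.609, 0.421], [-0.0, -0.569, -0.822]]
wrist_force: [0.3, 0.5, -1.4]
opening: 0.0132
[-0.001, 0.003, 0.001] [-0.001, 0.0, 0.001] | [-0.51  0.29  1.58  0.19  1.84 -1.25] 0.0000
[-0.0, -0.061, 0.019] [-0.151, 0.0, 0.001] | [-0.46  0.12  1.72  0.16  1.72 -1.21] 0.0000
[-0.0, -0.132, 0.081] [-0.451, -0.0, 0.001] | [-0.35 -0.13  1.97  0.07  1.44 -1.1 ] 0.0000
[-0.0, -0.171, 0.157] [-0.751, -0.0, 0.001] | [-0.2  -0.33  2.2  -0.09  1.16 -0.9 ] 0.0000
[0.078, -0.177, 0.214] [-0.748, -0.043, -0.182] | [ 0.01 -0.23  2.21 -0.1   1.05 -0.87] 0.0000
```

View pics/s10.png

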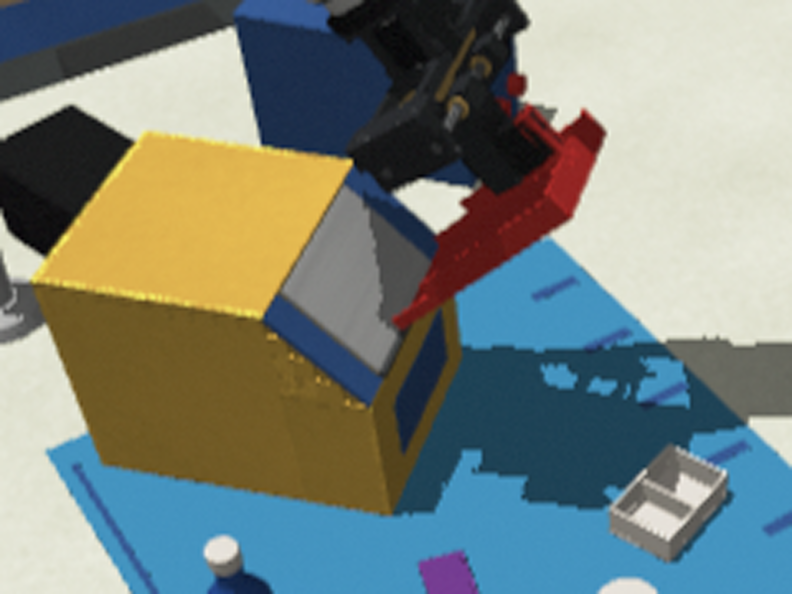

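The flap has shut fully behind the lip and no cell shows outside. Next I level the scoop and look into it.

```bash
python3 -m jog '[[[0,-0.03,0.009],[-0.075,0,0],0.05],[[0,-0.061,0.019],[-0.15,0,0],0.05],[[0,-0.085,0.038],[-0.25,0,0],0.05],[[0,-0.108,0.06],[-0.35,0,0],0.05],[[0,-0.132,0.081],[-0.451,0,0],0.05],[[0,-0.148,0.106],[-0.55,0,0],0.05],[[0,-0.16,0.132],[-0.65,0,0],0.05],[[0,-0.171,0.157],[-0.751,0,0],0.05],[[0.038,-0.174,0.185],[-0.75,-0.02,-0.09],0.05],[[0.078,-0.177,0.214],[-0.748,-0.043,-0.182],0.05]]' 60
python3 - <<'E'
from plan import *
im=get_image("scene");cv2.imwrite("pics/s11.png",cv2.resize(im[50:280,120:430],None,fx=2.5,fy=2.5,interpolation=cv2.INTER_CUBIC))
t=get_image("top");cv2.imwrite("pics/t11.png",t)
cmd([S(.48,-.03,.16,-.65,0),S(.48,.08,.16,-.5,0),S(.47,.18,.16,-.3,0),S(.455,.2815,.12,-.102,0)])
E
```

```text
t: 22.05
ee_pos: [0.4235, 0.0125, 0.3496]
tcp_rot: [[0.605, 0.788, 0.115], [0.797, -0.598, -0.089], [-0.001, 0.145, -0.989]]
wrist_force: [0.6, -0.9, -2.4]
opening: 0.014
[-0.001, 0.001, -0.006] [-0.007, 0.003, 0.004] | [ 0.01 -0.23  2.21 -0.1   1.05 -0.87] 0.0000
[0.076, -0.064, -0.016] [-0.007, 0.024, -0.145] | [ 0.25 -0.21  2.19 -0.11  1.06 -0.77] 0.0000
[0.136, -0.128, -0.025] [-0.007, 0.053, -0.343] | [ 0.45 -0.17  2.16 -0.11  1.05 -0.77] 0.0000
[0.195, -0.2, 0.005] [-0.007, 0.081, -0.538] | [ 0.63 -0.07  2.14 -0.12  0.96 -0.78] 0.0000
```

View pics/s11.png

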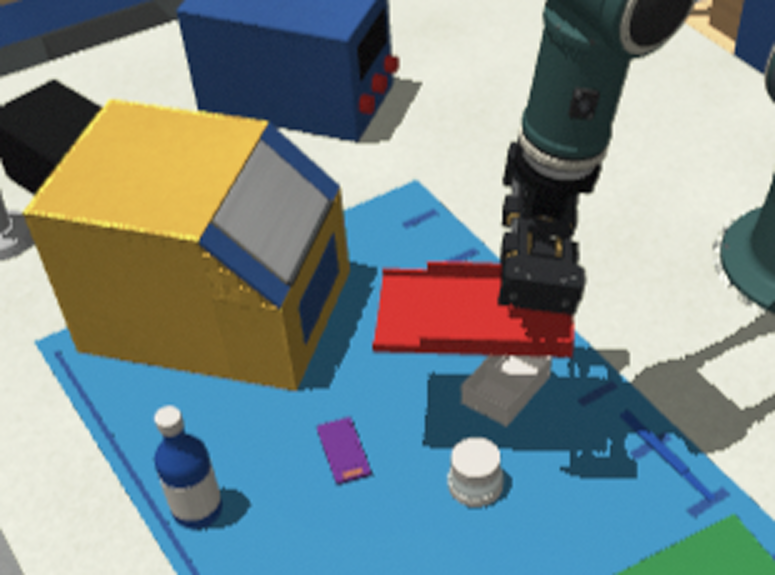

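View pics/t11.png

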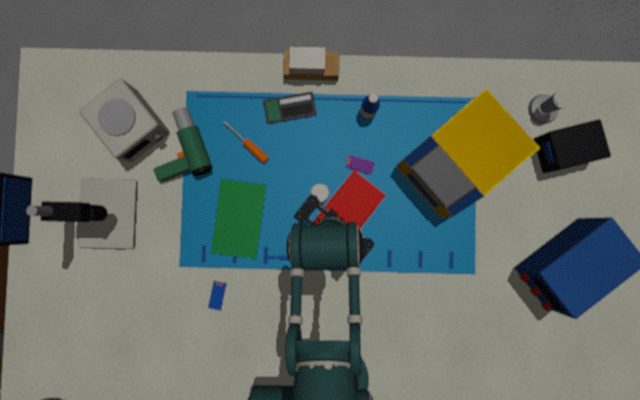

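The scoop is empty, the flap is shut and no cell lies on the bench. The pad is now fully visible in the top view at about (238,218), so I'll measure it.

Run:
```python
from plan import *
t=cv2.imread("pics/t11.png");hsv=cv2.cvtColor(t,cv2.COLOR_BGR2HSV)
m=cv2.inRange(hsv,(45,100,40),(75,255,255));n,l,s,ce=cv2.connectedComponentsWithStats(m)
i=[j for j in range(1,n) if abs(ce[j][0]-238)<20 and abs(ce[j][1]-218)<20 and s[j][4]>300][0]
ys,xs=np.nonzero(l==i);print(s[i],ce[i])
r=cv2.minAreaRect(np.c_[xs,ys].astype(np.float32));bx=cv2.boxPoints(r);print(bx)
c=camera_params("top")
w=back(bx,.003,c);print(w); print("centre",w.mean(0), back(ce[i],.003,c))
bx=bx[np.argsort(bx[:,1])]
a=w[:,:2]; e=[(a[(k+1)%4]-a[k]) for k in range(4)]
for v in e: print(np.linalg.norm(v),np.arctan2(v[1],v[0]))
```

```text
[ 212  180   53   78 3249] [238.10218529 218.55801785]
[[211.10141 251.92293]
 [221.02637 179.13997]
 [265.11563 185.15215]
 [255.19067 257.93512]]
[[0.35625212 0.35627011 0.003     ]
 [0.56902075 0.33498742 0.003     ]
 [0.55454458 0.20539807 0.003     ]
 [0.34204435 0.22768314 0.003     ]]
centre [0.45546545 0.28108469 0.003     ] [[0.45498343 0.2811205  0.003     ]]
0.2138304077839447 -0.09969576954441643
0.13039539202808892 -1.6820431049780125
0.21366556838712414 3.0371037806601247
0.12936950414082582 1.4607511710909977
```

```bash
python3 -m jog '[[[0.01,-0.009,-0.002],[0,0.003,-0.02],0.05],[[0.03,-0.026,-0.006],[0,0.01,-0.058],0.05],[[0.053,-0.045,-0.011],[-0.005,0.017,-0.1],0.05],[[0.076,-0.064,-0.016],[-0.007,0.024,-0.145],0.05],[[0.098,-0.087,-0.019],[-0.007,0.035,-0.217],0.05],[[0.12,-0.11,-0.022],[-0.007,0.046,-0.29],0.05],[[0.142,-0.135,-0.023],[-0.007,0.056,-0.363],0.05],[[0.165,-0.163,-0.02],[-0.007,0.067,-0.44],0.05],[[0.185,-0.188,-0.008],[-0.007,0.077,-0.51],0.05],[[0.195,-0.2,0.003],[-0.007,0.081,-0.538],0.05]]' 60
python3 - <<'E'
from plan import *
w=get_image("wrist");cw=camera_params("wrist");p,r=tool();T=np.eye(4);T[:3,:3]=r;T[:3,3]=p
s=get_image("scene");cv2.imwrite("pics/s12.png",s)
np.save("T12.npy",T);np.save("cw12.npy",cw,allow_pickle=True)
cv2.imwrite("pics/w12.png",w)
cv2.imwrite("pics/w12c.png",cv2.resize(w[60:260,200:440],None,fx=3,fy=3,interpolation=cv2.INTER_CUBIC))
cv2.imwrite("pics/s12c.png",cv2.resize(s[180:360,290:470],None,fx=3.3,fy=3.3,interpolation=cv2.INTER_CUBIC))
E
```

```text
t: 23.4
ee_pos: [0.3855, 0.2868, 0.3183]
tcp_rot: [[0.106, 0.983, 0.152], [0.994, -0.105, -0.017], [-0.001, 0.153, -0.988]]
wrist_force: [-0.9, -0.9, -2.4]
opening: 0.0137
```

View pics/w12c.png

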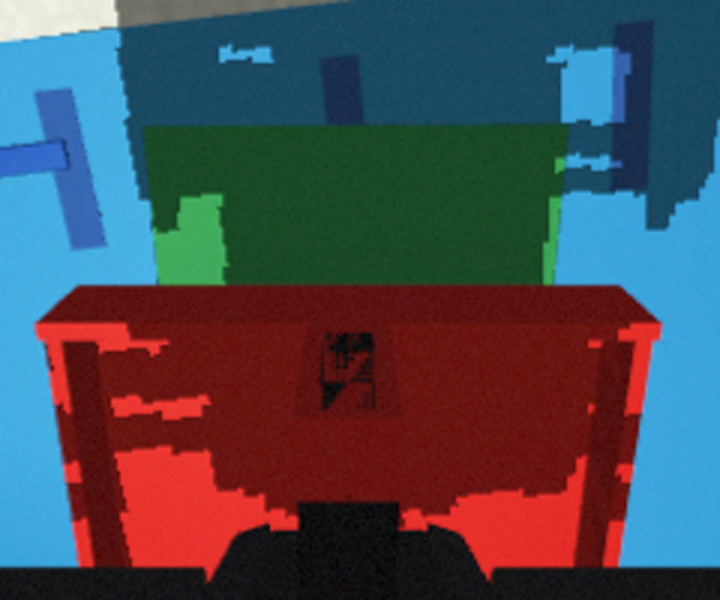

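View pics/s12c.png

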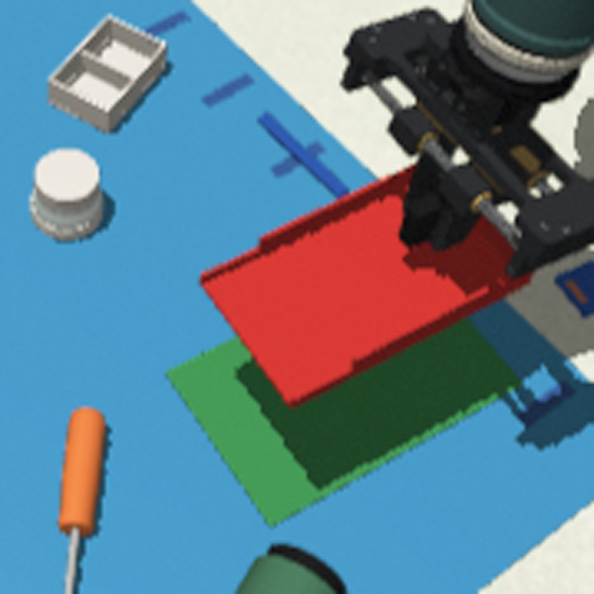

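```bash
cat > e12.py <<'E'
from est import *
T=np.load("T12.npy");cw=np.load("cw12.npy",allow_pickle=True).item();cs=camera_params("scene")
uw=crop([(78,286),(618,286),(38,322),(660,324)],(200,60),3)
us=crop([(292,406),(201,281)],(290,180),3.3)
Mw=[(-.095,-.053,0),(-.095,.053,0),(-.095,-.053,.025),(-.095,.053,.025)]
Ms=[(.095,.053,0),(.095,-.053,0)]
for d in (3,5):
 for o in ([(cw,Mw,uw)],[(cs,Ms,us),(cw,Mw,uw)]):
  v,res,Xn,Sc=est(T,o,d);print(np.round(v,4),np.round(res,1));print("origin",Sc[:3,3],"pitch",np.arcsin(-Sc[2,0]),"yaw",np.arctan2(Sc[1,0],Sc[0,0]),"roll",Sc[2,1])
E
python3 e12.py
```

```text
[ 0.0003 -0.0006 -0.0045] [ 0.9  0.1  0.4 -0.1  0.3  0.4  0.6 -0.4]
origin [0.45781025 0.27917358 0.12255714] pitch -0.009238525526046364 yaw -0.10577055957203042 roll -0.0019779907390703308
[ 0.0005  0.0014 -0.0235] [ 0.   0.7 -0.4  0.1  0.8  0.4  0.4  0.3  0.1 -0.   0.8 -0.9]
origin [0.45793871 0.279164   0.12459842] pitch -0.02826350979801175 yaw -0.10573291388469523 roll -0.0019779907390703308
[ 0.0003 -0.0006 -0.0042 -0.0005 -0.0027] [ 0.4 -0.2 -0.1  0.1 -0.3  0.2  0.1 -0.1]
origin [0.4577369  0.27865099 0.12257426] pitch -0.008970712684328428 yaw -0.10848281166276985 roll -0.0019536732216717968
[ 0.0004  0.001  -0.0192 -0.0005 -0.0027] [-0.3  0.7 -0.5 -0.   0.3  0.1 -0.   0.4 -0.5 -0.2  0.2 -0.5]
origin [0.45783899 0.27863604 0.12420672] pitch -0.023964608984284572 yaw -0.10842456193894565 roll -0.0019137220604716005
```

Run:
```python
from plan import *
cmd([S(.455,.281,z,-.102,.012) for z in (.12,.03,.008,.004,.0025)])
```

```text
[0.002, 0.0, 0.002] [0.016, 0.004, -0.004] | [ 0.62 -0.06  2.14 -0.11  0.97 -0.79] 0.0000
[0.002, -0.014, 0.091] [0.016, 0.004, -0.004] | [ 0.62  0.06  2.21 -0.13  0.77 -0.76] 0.0000
[0.002, -0.017, 0.113] [0.016, 0.004, -0.004] | [ 0.62  0.1   2.22 -0.13  0.72 -0.75] 0.0000
[0.002, -0.017, 0.117] [0.016, 0.004, -0.004] | [ 0.62  0.1   2.22 -0.14  0.72 -0.75] 0.0000
[0.002, -0.018, 0.119] [0.016, 0.004, -0.004] | [ 0.62  0.11  2.23 -0.14  0.71 -0.75] 0.0000
```

```bash
python3 -m jog '[[[0.002,-0.003,0.02],[0.01,0.004,-0.004],0.05],[[0.002,-0.008,0.05],[0.016,0.004,-0.004],0.05],[[0.002,-0.012,0.075],[0.016,0.004,-0.004],0.05],[[0.002,-0.014,0.091],[0.016,0.004,-0.004],0.05],[[0.002,-0.016,0.103],[0.016,0.004,-0.004],0.05],[[0.002,-0.017,0.111],[0.016,0.004,-0.004],0.05],[[0.002,-0.017,0.116],[0.016,0.004,-0.004],0.05],[[0.002,-0.018,0.118],[0.016,0.004,-0.004],0.05],[[0.002,-0.018,0.118],[0.016,0.004,-0.004],0.05],[[0.002,-0.018,0.118],[0.016,0.004,-0.004],0.05]]' 60
python3 - <<'E'
from plan import *
s=get_image("scene");cv2.imwrite("pics/s13c.png",cv2.resize(s[220:360,310:470],None,fx=4,fy=4,interpolation=cv2.INTER_CUBIC))
w=get_image("wrist");cv2.imwrite("pics/w13.png",w)
cmd([S(.455,.281,z,-.102,.012) for z in (.003,.0)])
E
```

```text
t: 24.75
ee_pos: [0.3864, 0.2881, 0.1992]
tcp_rot: [[0.102, 0.985, 0.138], [0.995, -0.102, -0.011], [0.003, 0.138, -0.99]]
wrist_force: [0.1, -0.1, -2.3]
opening: 0.0133
[-0.0, -0.001, 0.002] [0.004, -0.002, -0.001] | [ 0.62  0.11  2.22 -0.14  0.71 -0.75] 0.0000
[-0.0, -0.001, 0.005] [0.004, -0.002, -0.001] | [ 0.62  0.11  2.23 -0.14  0.71 -0.75] 0.0000
```

View pics/s13c.png

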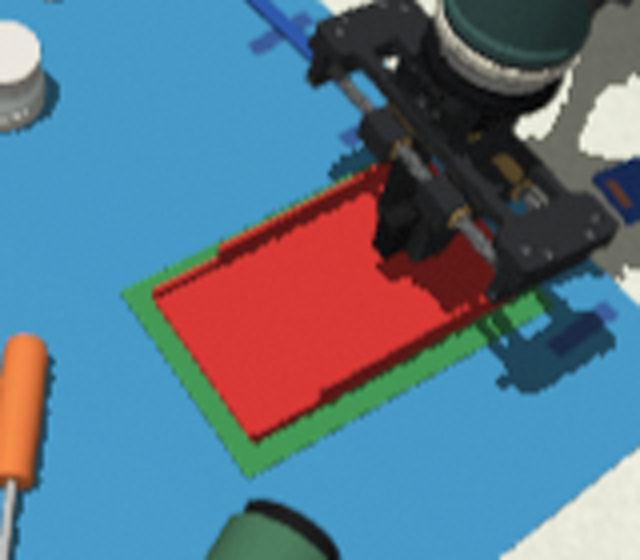

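View pics/w13.png

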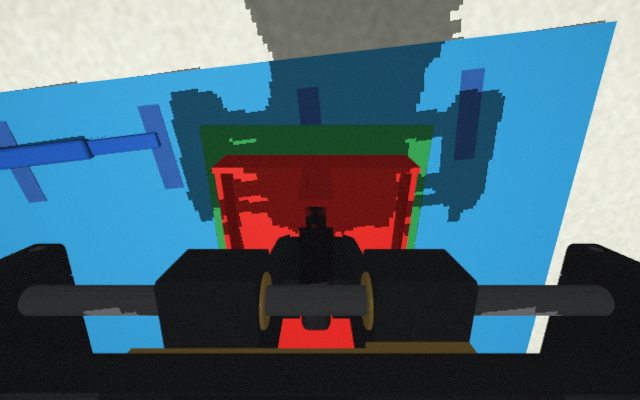

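```bash
python3 -m jog '[[[0,0,0.001],[0,0,0],0.05],[[0,0,0.002],[0,0,0],0.05],[[0,0,0.003],[0,0,0],0.05],[[0,0,0.004],[0,0,0],0.05],[[0,0,0.0045],[0,0,0],0.05],[[0,0,0.0045],[0,0,0],0.05],[[0,0,0.0045],[0,0,0],0.05],[[0,0,0.0045],[0,0,0],0.05],[[0,0,0.0045],[0,0,0],0.05],[[0,0,0.0045],[0,0,0],0.05]]' 60
python3 - <<'E'
from plan import *
w=get_image("wrist");c=camera_params("wrist");np.save("c14.npy",c,allow_pickle=True)
cv2.imwrite("pics/w14.png",cv2.resize(w[100:260,180:450],None,fx=2.9,fy=2.9,interpolation=cv2.INTER_CUBIC))
E
```

```text
t: 26.1
ee_pos: [0.3874, 0.2885, 0.1973]
tcp_rot: [[0.103, 0.985, 0.138], [0.995, -0.102, -0.011], [0.003, 0.139, -0.99]]
wrist_force: [-10.2, -3.2, 22.9]
opening: 0.0132
```

View pics/w14.png

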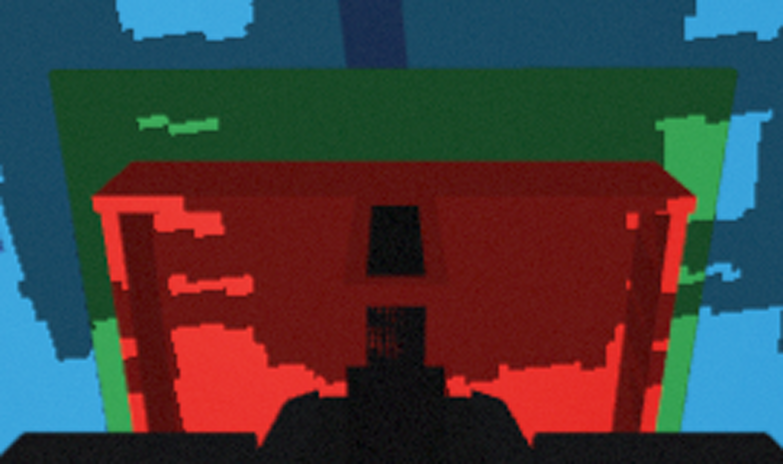

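Run:
```python
from plan import *
c=np.load("c14.npy",allow_pickle=True).item()
pc=back(crop([(50,72),(737,68)],(180,100),2.9),.003,c)
sc=back(crop([(132,162),(655,162)],(180,100),2.9),.003,c)
print(pc,sc,np.linalg.norm(pc[1]-pc[0]),np.linalg.norm(sc[1]-sc[0]))
for n,a,L in(("pad",pc,.11),("scoop",sc,.095)):
    d=a[1]-a[0];yaw=np.arctan2(-d[0],d[1]);m=a.mean(0)[:2]+L*np.array([np.cos(yaw),np.sin(yaw)]);print(n,m,yaw)
```

```text
[[0.33892878 0.22644583 0.003     ]
 [0.35210437 0.35966399 0.003     ]] [[0.35811596 0.23819971 0.003     ]
 [0.36924662 0.34416315 0.003     ]] 0.13386812557944675 0.10654643059339326
pad [0.4549825  0.28222847] -0.09858180146098472
scoop [0.45816148 0.28125701] -0.10465859118719371
```

```bash
python3 -m jog '[[[0,0,-0.002],[0,0,0],0.05],[[0,0,-0.003],[0,0,0],0.05],[[0,0,-0.003],[0,0,0],0.5],[[0,0,-0.003],[0,0,0],0.58],[[0,0,-0.003],[0,0,0],0.58],[[0,0,-0.003],[0,0,0],0.58],[[0,0,-0.025],[0,0,0],0.58],[[0,0,-0.06],[0,0,0],0.58],[[0,0,-0.11],[0,0,0],0.58],[[0,0,-0.16],[0,0,0],0.58]]' 30
python3 -m jog '[[[0,-0.03,-0.02],[0,0,0],0.58],[[0,-0.03,-0.05],[0,0,0],0.58],[[0,-0.03,-0.08],[0,0,0],0.58],[[0,-0.03,-0.08],[0,0,0],0.58],[[0,-0.03,-0.08],[0,0,0],0.58],[[0,-0.03,-0.08],[0,0,0],0.58],[[0,-0.03,-0.08],[0,0,0],0.58],[[0,-0.03,-0.08],[0,0,0],0.58],[[0,-0.03,-0.08],[0,0,0],0.58],[[0,-0.03,-0.08],[0,0,0],0.58]]'
python3 - <<'E'
from plan import *
cv2.imwrite("pics/w15.png",get_image("wrist"));np.save("c15.npy",camera_params("wrist"),allow_pickle=True)
cv2.imwrite("pics/t15.png",get_image("top"));cv2.imwrite("pics/s15.png",get_image("scene"))
E
```

```text
t: 27.4
ee_pos: [0.3646, 0.2895, 0.354]
tcp_rot: [[0.102, 0.985, 0.136], [0.995, -0.102, -0.012], [0.002, 0.137, -0.991]]
wrist_force: [1.3, 0.2, 0.2]
opening: 0.0507
t: 28.65
ee_pos: [0.3245, 0.2937, 0.4279]
tcp_rot: [[0.102, 0.985, 0.137], [0.995, -0.102, -0.012], [0.002, 0.137, -0.991]]
wrist_force: [0.7, 0.2, 0.2]
opening: 0.0509
```

View pics/w15.png

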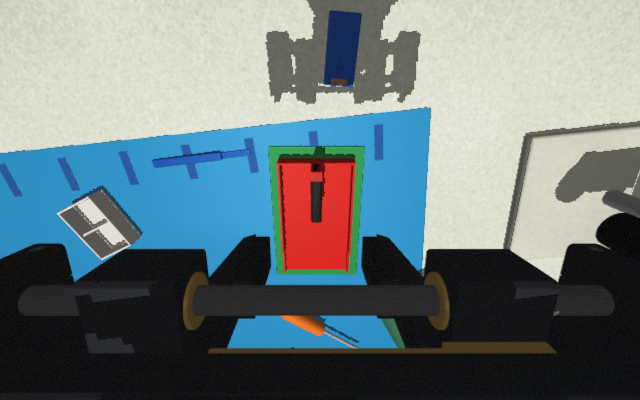

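View pics/s15.png

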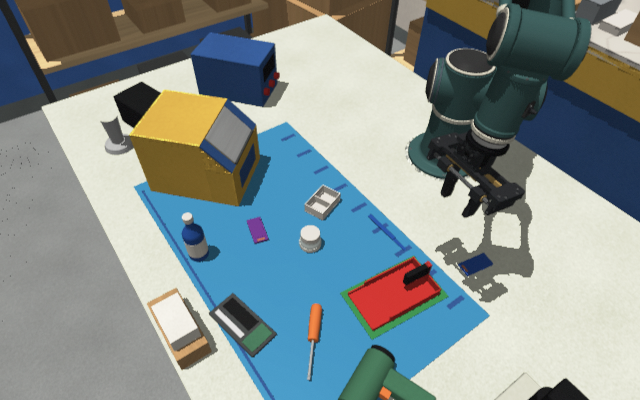

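View pics/t15.png

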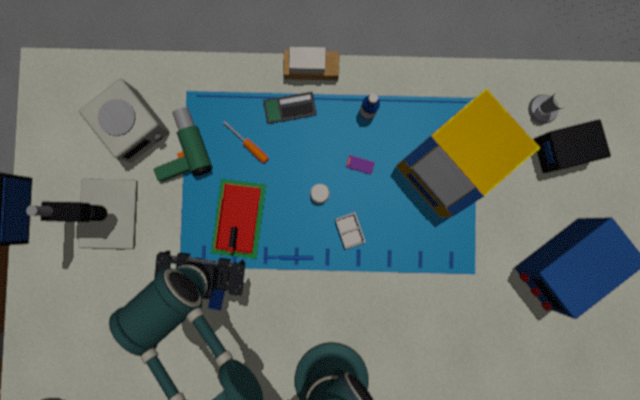

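The scoop is on the pad at scene (393,295), empty and well centred. The flap is shut at (228,135) and the bystanders look unmoved. One numeric check, then I hand in.

Run:
```python
from h import *
a=cv2.imread("pics/scene0.png");b=cv2.imread("pics/s15.png")
R_={"phone":(205,290,75,70),"box":(300,180,45,42),"jar":(296,222,30,32),"bottle":(178,208,32,56),"driver":(300,300,28,82),"purple":(243,213,30,32),"flap":(200,95,60,70),"spudger":(365,212,40,40)}
for n,(x,y,w,h) in R_.items():
    s,_=cv2.phaseCorrelate(*[cv2.cvtColor(i[y:y+h,x:x+w],cv2.COLOR_BGR2GRAY).astype(np.float32) for i in(a,b)])
    print(n,np.round(s,2),np.abs(a[y:y+h,x:x+w].astype(int)-b[y:y+h,x:x+w]).mean().round(1))
w=cv2.imread("pics/w15.png");c=np.load("c15.npy",allow_pickle=True).item()
w=cv2.resize(w[130:290,240:400],None,fx=3.7,fy=3.7,interpolation=cv2.INTER_CUBIC)
M=[(-.095,-.053,.0),(-.095,.053,.0),(.095,-.053,.0),(.095,.053,.0),(-.025,0,.065),(-.095,0,.065)]
for u in proj(place([.458,.2813,-.104],M,.003),c): cv2.circle(w,tuple(int(v) for v in (u-[240,130]+.5)*3.7),3,(255,255,0),-1)
cv2.imwrite("pics/w15c.png",w)
```

```text
phone [ 0.51 -0.03] 8.1
box [0.47 0.5 ] 9.2
jar [-0.05 -0.05] 9.4
bottle [ 0.02 -0.01] 7.6
driver [-0.01  0.  ] 8.9
purple [0.   0.07] 8.6
flap [-0.04  0.02] 7.6
spudger [-0.02  0.05] 9.2
```

View pics/w15c.png

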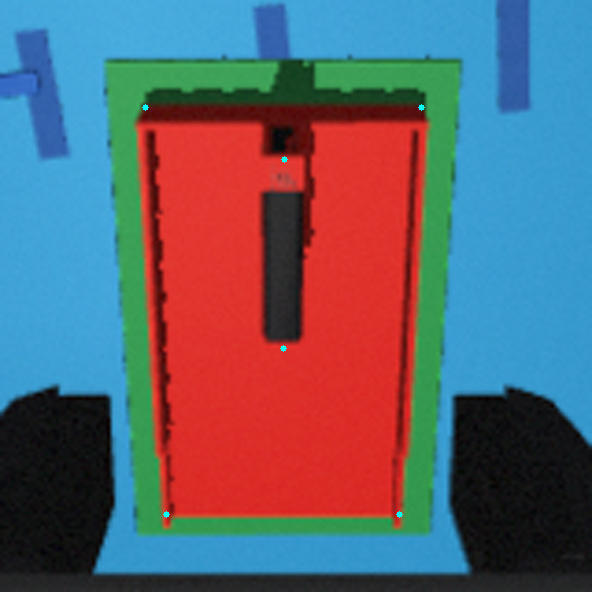

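```bash
python3 -c "
from rig import *
print(hand_in());print(sense()['t'])"
```

```text
the job is handed in; nothing more can be done
None
the job is handed in; nothing more can be done
```

The job is done and handed in at about 28.8 s of the 62 s allowed. I put the loose battery in the scoop with the other two, pushed the flap open with the scoop's lip, tipped all three into the bin and put the scoop back on its pad.

**Slip:** I typed one extra tipping move with a wrong z sign before reading the computed values. The scoop went deeper than planned and, as far as the images show, turned about 9° in the grip against the flap's end stop. I re-measured the hold before going on. The forces I read afterwards were about 1 N; I have no peak value for that move.

**Last checks:**
- **Batteries:** the scoop is empty and none shows on the bench or the flap. I could not see inside the bin, so I take it that all three went in.
- **Flap:** shut.
- **Scoop:** flat and lengthwise on the pad, about 3 mm forward of centre and 1 mm to one side, with yaw within 0.4°.
- **Bystanders:** compared before and after in the scene camera. Most shifted by 0.1 px or less. The phone and parts box came out at about 0.5 px; nothing came near the phone and the scoop only passed over the parts box, and neither looks moved in the pictures. I did not compare the heat gun numerically.

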